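# Put the belt-drive parts back in their storage nests

## Task

The belt-drive exercise is over: put the four loose drive parts back in the nests that match them - the larger pulley in the larger round nest, the smaller pulley in the smaller round nest, the pillow-block bearing in the rectangular nest, and the loose L bracket in the tray beside its twin, so that the two Ls interlock and both lie flat. Every part must lie flat on the floor of its own nest inside the rim, the way up it is now, and be let go; leave the twin bracket in its place in the tray.

Things in the scene. Friction and masses are not known exactly. Their poses are not given: they have to be found in the camera images.
- big_pulley_c (a point): Larger dark steel belt pulley lying flat: rim 90 mm across and 16 mm thick, with a round hub 36 mm across rising from the rim to 46 mm above its underside (grip the hub). Point on the axis, half-way up: 23 mm above the underside. z is its axis. About 0.45 kg.
- small_pulley_c (a point): Smaller dark steel belt pulley lying flat: rim 56 mm across and 16 mm thick, round hub 30 mm across rising to 46 mm above its underside. Point on the axis, 23 mm above the underside. z is its axis. About 0.22 kg.
- bearing_c (a point): Grey pillow-block bearing standing on its foot: foot 110 (x) by 36 (y) by 14 mm high; round-topped housing 56 mm long (x) and 30 mm thick (y) above it, top 64 mm above the underside; flat faces to +y and -y (grip these, above the foot). Alike when turned half round. Point at the middle, half-way up: 32 mm above the underside. About 0.5 kg.
- bracket_c (a point): Loose L-shaped aluminium clamp bracket lying flat on the bench: plate 12 mm thick, both legs 28 mm wide, with an upright round steel stud 24 mm across rising to 46 mm above the underside (grip the stud). Point on the stud's axis, 23 mm above the underside. In its frame the long leg covers x -34 to 50, y -14 to 14 mm; the short leg covers x -34 to -6, y 14 to 42 mm. About 0.2 kg.
- twin_c (a point): Identical L bracket (same sizes, point and axes) that already lies loose in the tray, turned half round relative to the tray, tucked into the tray's +x +y corner with about 1.5 mm to each wall. Stays there. About 0.3 kg.
- nest_big: Nest for the larger pulley: round recess 106 mm across. Fixed, dark raised rim on a grey base; origin at the centre of its underside on the bench, z up. Floor 3 mm above the bench, rim top 10 mm above the bench, rim 5 mm thick.
- nest_small: Nest for the smaller pulley: round recess 72 mm across. Fixed, dark raised rim on a grey base; origin at the centre of its underside on the bench, z up. Floor 3 mm above the bench, rim top 10 mm above the bench, rim 5 mm thick.
- nest_bearing: Nest for the bearing: rectangular recess 126 mm (x) by 52 mm (y), empty at the start. Fixed, dark raised rim on a grey base; origin at the centre of its underside on the bench, z up. Floor 3 mm above the bench, rim top 10 mm above the bench, rim 5 mm thick.
- tray_seat (a point): Seat in the bracket tray, a fixed rectangular tray with inside 126 mm (x) by 70 mm (y) that holds the twin bracket; built like the nests (floor 3 mm, rim top 10 mm above the bench). Point on the tray's floor, 22.75 mm to -x and 14.75 mm to -y of the tray's centre, axes along the tray: here the loose bracket's stud axis belongs, its axes along these, so that the two Ls interlock. About 6 mm of play each way.
Things that resemble listed ones, but are neither listed nor needed, are in the scene too. Leave any green or yellow look-alike of the nest_big alone.

How it is judged:
By the outcome, as a careful person would: the job done as asked, in the order asked, and still so for the second after the job is handed in, with the robot touching nothing.
It also fails if it takes over 93 s, if anything falls off the work surface, if the arm or the gripper's body presses on something with over 40 N, if the wrist force passes 120 N, or if a joint passes its speed limit or range.

## Robot

A 6-joint arm with a two-finger parallel gripper is mounted at the origin on the work surface. World frame = base frame: x ahead of the robot, y to its left, z up, the work surface at z = 0. Lengths are in m, angles in rad, forces in N, time in s.
With the tool pointing down it reaches from about 0.375 to 0.975 m from the base axis. Payload 3.8 kg.
Tool frame: the origin (TCP) lies on the front face of the gripper's body, between the roots of the fingers; the fingertips stand 73 mm ahead of it and the grasp point (between the pads) lies 54 mm ahead of it; x points along the fingers, z is the direction in which the jaws open and shut, and the axes are right-handed (so a half turn about x gives the same grasp; the last joint's range is limited). The gripper opens to 85 mm and grips with 20 to 120 N. Pads are 22 mm wide; open, the fingers measure 114 mm over their backs; the gripper's body (76 mm by 85 mm) begins 54 mm behind the grasp point. The pads swing forward as they close: fully open they stand 13 mm farther back than shut.
Start: joints at [1.176, 0.264, 1.604, -0, 1.274, -0.037], TCP at [0.236, 0.632, 0.304] pointing down, gripper open.
Joint ranges: [-2.63, 2.63], [-0.94, 2.18], [0.31, 2.57], [-1.31, 4.45], [0, 2.66], [-2.55, 2.55]. Speed limits (rad/s): [2.57, 2.57, 3.14, 3.14, 3.14, 3.14].

## Interface

Orientations are given as [roll, pitch, yaw] about the fixed x, y, z axes, in that order (R = Rz(yaw) Ry(pitch) Rx(roll)).
In Python, from bench import env, viewer gives the robot as it stands.
- The arm moves only by the tool move_arm, never from a script. Its argument "deltas" is a list of rows, each a list of 5 numbers: the opening, from -1 (shut) to 1 (fully open), then the shift along the tool's x, y, z in mm, then the turn about the tool's x in rad. In form: [[gripper, tx, ty, tz, yaw], ...]. A call has 1 to 8 rows; each row is the pose to reach, as a shift and turn from the pose commanded when the call began, along the tool's axes at that moment; what a row does not reach only later rows make up. A row lasts 1/12 s, in which the tool goes at most 41.7 mm and 7.16 degrees, less where a joint would pass 70% of its speed; a pose out of reach is approached as far as the arm can. A call with a gripper value outside its range is refused whole. The fingers move at their own pace and stop on an object; "grip_force" is the grip in N (left out, the last holds). Time passes only in rows, so rows that repeat a pose let the fingers close. It gives the time, the measured TCP pose, the force and the opening at its end, in the units of the state.
- env.get_state(): the state, without advancing time (a new reading comes with each control period).
- viewer.grab_frame(name): name is "scene" or "top"; returns (picture, depth): 400x640x3 uint8, red, green, blue; 400x640 float32, m along the optical axis (not along the pixel's ray), 0 where there is no reading.
- viewer.calibration(name): a dict with "K" (3x3 intrinsics, pixels), "dist" ([k1, k2, p1, p2, k3] as OpenCV has them; the pictures are not rectified), "view" (4x4, takes a point from world to camera coordinates). Camera axes: x right, y down, z forward; pixel columns grow to the right and rows downward; lengths in m; the calibration is good to about 2 mm. A picture is of the moment at which its call begins. calibration takes no time and is no camera call.
- env.hand_in(): hands the job in, once; it reports no verdict.
The state is a dict: "clock": time; "qpos": joint angles; "qvel": joint speeds; "tau": joint torques, N m; "ee_pos": TCP position; "ee_rot": TCP orientation; "wrist_force": force on the tool from outside, world axes, zero at the start; "wrist_torque": the same for the moment, N m; "finger_gap": finger opening in m.
Only numpy, scipy, OpenCV 4.12 (cv2) and the standard library are available. Lean on these libraries where they do the work, as an engineer would, in place of code of your own. Each camera call takes 0.05 s, during which the arm holds its last target.

## Working session

There is one attempt and no reset: what is moved stays moved. The work goes in short steps, Python scripts to look and compute and a tool call to move; the robot and the scene stay as the last step left them, time stands still between calls to the robot, and variables do not carry over. Pictures are saved under pics/ and viewed, and the job is handed in when it is done.

Besides the shell and the picture viewer there is one more tool, called after "Emit:" as name(argument=value, ...), one argument or row to a line, values as JSON. move_arm: Moves the arm, as the interface text tells. Its arguments: {"type":"object","properties":{"deltas":{"type":"array"},"grip_force":{"type":"number"}},"required":["deltas"]}

```bash
mkdir -p pics; ls
cat > h.py <<'E'
import numpy as np, cv2
from bench import env, viewer
def snap(name, fn=None):
    p,d=viewer.grab_frame(name)
    if fn: cv2.imwrite('pics/'+fn,p[:,:,::-1])
    np.savez('last_%s.npz'%name,p=p,d=d)
    return p,d
def world(name,uv,z=None,depth=None):
    c=viewer.calibration(name);K=np.array(c['K']);D=np.array(c['dist'],float);V=np.array(c['view'])
    n=cv2.undistortPoints(np.array(uv,float).reshape(-1,1,2),K,D).reshape(-1,2)
    r=np.c_[n,np.ones(len(n))]; R=V[:3,:3];t=V[:3,3]
    o=-R.T@t; dr=r@R
    if depth is not None: return o+dr*np.array(depth).reshape(-1,1)
    return o+dr*((np.array(z)-o[2])/dr[:,2]).reshape(-1,1)
def project(name,P):
    c=viewer.calibration(name);V=np.array(c['view'])
    return cv2.projectPoints(np.array(P,float).reshape(-1,1,3),cv2.Rodrigues(V[:3,:3])[0],V[:3,3],np.array(c['K']),np.array(c['dist'],float))[0].reshape(-1,2)
E
python3 - <<'E'
from h import *
print(env.get_state())
for n in('scene','top'):
    snap(n,n+'0.png');c=viewer.calibration(n);V=np.array(c['view']);print(n,-V[:3,:3].T@V[:3,3],np.round(V,3),c['K'],c['dist'])
E
```

```text
pics
{'clock': 0.0, 'qpos': array([ 1.17611056e+00,  2.64747471e-01,  1.60537113e+00,  3.15142926e-05,
        1.27369629e+00, -3.69329222e-02]), 'qvel': array([-5.93951988e-04,  5.00289307e-05,  3.07750637e-03,  7.46549000e-04,
       -5.68781831e-04, -3.15699236e-04]), 'tau': array([-4.20365159e-04, -5.15119958e+01, -3.67305779e+01, -2.57499937e-05,
        1.30614237e-02, -1.74215991e-06]), 'ee_pos': array([0.23616172, 0.63173428, 0.30256722]), 'ee_rot': array([ 3.09110979,  1.56857388, -1.9790413 ]), 'wrist_force': array([-0.03075355,  0.24030407,  0.34022602]), 'wrist_torque': array([ 0.00501861, -0.00771864, -0.01523067]), 'finger_gap': 0.08527439949187454}
scene [1.14888554 0.00135564 0.9004442 ] [[ 0.283  0.959  0.004 -0.33 ]
 [ 0.741 -0.216 -0.635 -0.279]
 [-0.609  0.183 -0.772  1.394]
 [ 0.     0.     0.     1.   ]] [[381.44430609   0.         318.60837092]
 [  0.         381.44430609 197.97795172]
 [  0.           0.           1.        ]] [-0.07560141  0.          0.          0.          0.        ]
top [0.30892027 0.22254005 1.42497224] [[ 0.025 -1.     0.01   0.2  ]
 [-0.995 -0.026 -0.093  0.446]
 [ 0.094 -0.008 -0.996  1.391]
 [ 0.     0.     0.     1.   ]] [[390.52208639   0.         322.90161762]
 [  0.         390.52208639 194.16025152]
 [  0.           0.           1.        ]] [-0.09174488  0.          0.          0.          0.        ]
```

View pics/top0.png

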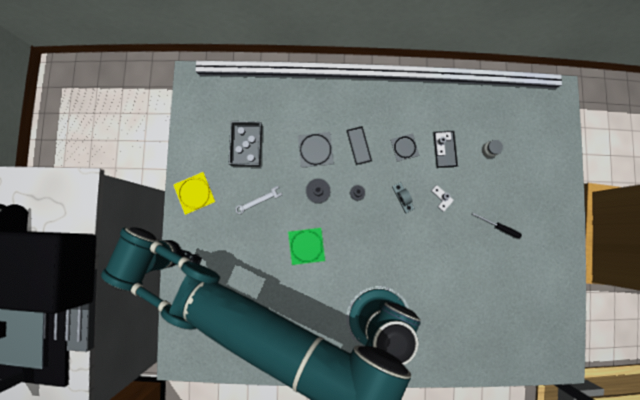

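View pics/scene0.png

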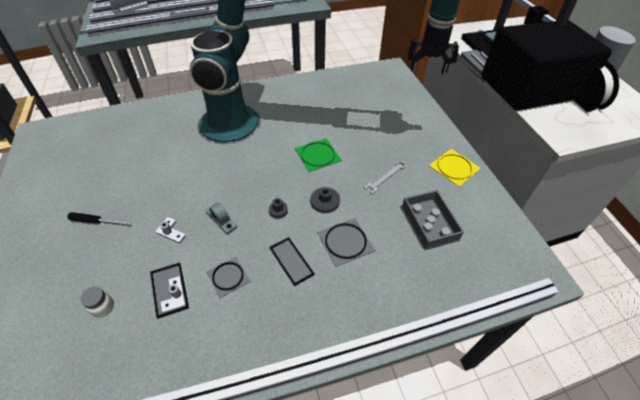

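Run:
```python
from h import *
p=np.load('last_top.npz')['p'];s=np.load('last_scene.npz')['p']
a=cv2.resize(p[115:225,285:475,::-1],None,fx=4.2,fy=4.2,interpolation=cv2.INTER_CUBIC)
cv2.imwrite('pics/c1.png',a)
cv2.imwrite('pics/c2.png',cv2.resize(s[175:325,140:390,::-1],None,fx=3.2,fy=3.2,interpolation=cv2.INTER_CUBIC))
```

```text
(no output)
```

View pics/c1.png

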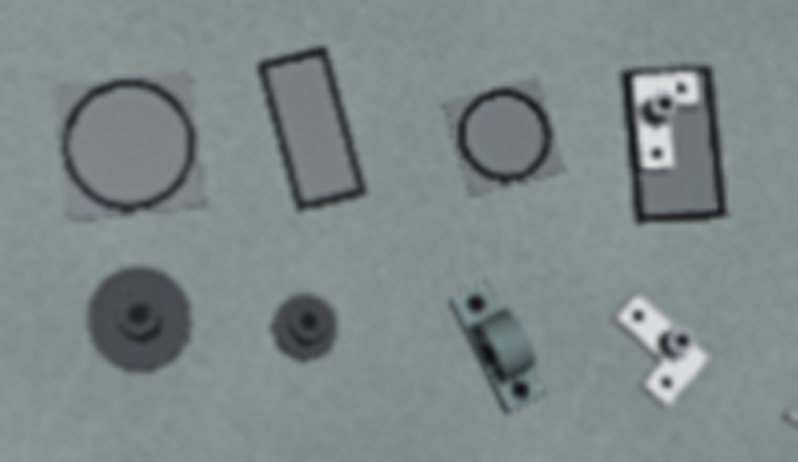

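View pics/c2.png

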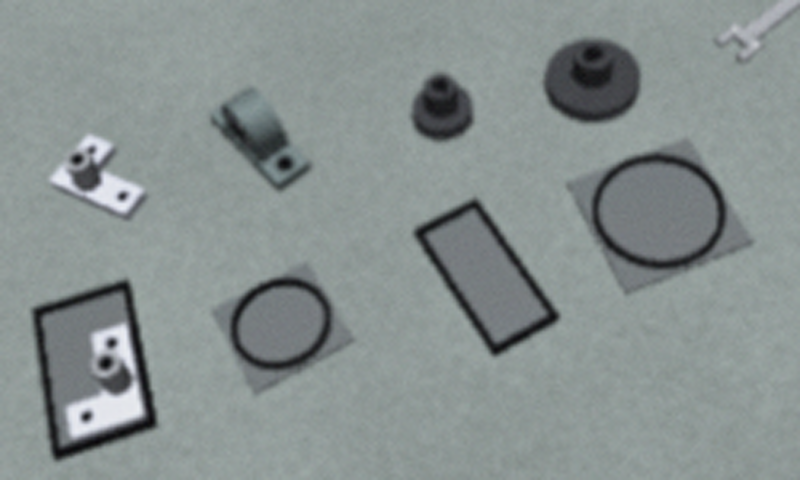

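```bash
cat >> h.py <<'E'
def ortho(name,z,x0,x1,y0,y1,mm=0.5,img=None):
    # rows: x decreasing from x1 ; cols: y decreasing from y1
    if img is None: img=np.load('last_%s.npz'%name)['p']
    s=mm/1000; xs=np.arange(x1,x0,-s); ys=np.arange(y1,y0,-s)
    X,Y=np.meshgrid(xs,ys,indexing='ij')
    uv=project(name,np.stack([X,Y,np.full_like(X,z)],-1).reshape(-1,3)).reshape(X.shape+(2,)).astype(np.float32)
    return cv2.remap(img,uv[...,0],uv[...,1],cv2.INTER_CUBIC)
E
python3 - <<'E'
from h import *
uv=dict(nb=(316,149),nbear=(359,146),ns=(405,147),tray=(445,149),bp=(318,190),sp=(357,192),bear=(403,198),brk=(444,197))
for k,v in uv.items(): print(k,world('top',[v],0.01)[0].round(3))
d=np.load('last_top.npz')['d']
for k,v in uv.items(): print(k, d[v[1],v[0]], world('top',[v],depth=[d[v[1],v[0]]])[0].round(3))
# whole ortho
for n in('top','scene'):
    o=ortho(n,0.010,0.2,0.56,-0.25,0.3,mm=0.7); print(o.shape); cv2.imwrite('pics/o_%s.png'%n,o[:,:,::-1])
E
```

```text
nb [0.608 0.241 0.01 ]
nbear [0.624 0.082 0.01 ]
ns [ 0.626 -0.089  0.01 ]
tray [ 0.623 -0.24   0.01 ]
bp [0.457 0.229 0.01 ]
sp [0.453 0.087 0.01 ]
bear [ 0.436 -0.082  0.01 ]
brk [ 0.443 -0.235  0.01 ]
nb 1.4419006 [0.61  0.241 0.005]
nbear 1.4461434 [0.626 0.082 0.003]
ns 1.4492568 [ 0.628 -0.091  0.002]
tray 1.4480201 [ 0.625 -0.242  0.004]
bp 1.384197 [0.453 0.229 0.048]
sp 1.3836837 [0.449 0.091 0.049]
bear 1.3740779 [ 0.431 -0.072  0.059]
brk 1.389234 [ 0.44  -0.223  0.045]
(515, 786, 3)
(515, 786, 3)
```

```bash
python3 - <<'E'
from h import *
C=dict(nb=(.608,.241,.010),nbear=(.624,.082,.010),ns=(.626,-.089,.010),tray=(.623,-.24,.010),bp=(.457,.229,.016),sp=(.453,.087,.016),bear=(.436,-.082,.014),brk=(.443,-.235,.012))
for n in('top','scene'):
    tiles=[]
    for k,(x,y,z) in C.items():
        o=ortho(n,z,x-.09,x+.09,y-.09,y+.09,mm=0.5)
        g=cv2.cvtColor(o,cv2.COLOR_RGB2GRAY)
        W=lambda p:(round(x+.09-p[1]*.0005,4),round(y+.09-p[0]*.0005,4))
        if k in('brk','tray'):
            m=(g>190).astype(np.uint8)
        if k in('nb','ns','nbear'): m=(g<70).astype(np.uint8)
        if k in('bp','sp'): m=(g<90).astype(np.uint8)
        if k=='bear': m=(g<100).astype(np.uint8)
        if k=='tray':
            m2=(g<60).astype(np.uint8)
            cs=max(cv2.findContours(m2,cv2.RETR_EXTERNAL,cv2.CHAIN_APPROX_NONE)[0],key=cv2.contourArea)
            r=cv2.minAreaRect(cs); b=cv2.boxPoints(r)
            print(n,'trayrim',W(r[0]),np.array(r[1])*.5,'ang',r[2],[W(q) for q in b])
            cv2.drawContours(o,[b.astype(int)],0,(255,0,0),1)
        cs=max(cv2.findContours(m,cv2.RETR_EXTERNAL,cv2.CHAIN_APPROX_NONE)[0],key=cv2.contourArea)
        r=cv2.minAreaRect(cs)
        if k in('nb','ns','bp','sp'):
            e=cv2.fitEllipse(cs); print(n,k,W(e[0]),np.array(e[1])*.5); cv2.ellipse(o,e,(255,0,0),1)
        else:
            print(n,k,W(r[0]),np.array(r[1])*.5,'ang',r[2]); cv2.drawContours(o,[cv2.boxPoints(r).astype(int)],0,(255,0,0),1)
        tiles.append(cv2.resize(o[:,:,::-1],(200,200),interpolation=cv2.INTER_AREA))
    cv2.imwrite('pics/t_%s.png'%n,np.vstack([np.hstack(tiles[:4]),np.hstack(tiles[4:])]))
a=cv2.imread('pics/t_top.png');cv2.imwrite('pics/tt.png',np.vstack([a,cv2.imread('pics/t_scene.png')])[:, :, :])
E
python3 -c "
import cv2;a=cv2.imread('pics/tt.png');cv2.imwrite('pics/tt.png',cv2.resize(a,(600,600),interpolation=3))"
```

```text
top nb (0.6084, 0.2437) [109.99558258 111.09597778]
top nbear (0.6275, 0.0834) [136.65724182  61.43489456] ang 73.68614959716797
top ns (0.6267, -0.0877) [81.41073608 82.31388855]
top trayrim (0.6231, -0.2398) [135.54058838  80.45726776] ang 84.83476257324219 [(np.float32(0.687), np.float32(-0.1937)), (np.float32(0.6942), np.float32(-0.2738)), (np.float32(0.5593), np.float32(-0.286)), (np.float32(0.552), np.float32(-0.2059))]
top tray (0.6747, -0.2335) [24.68439102 54.77243423] ang 88.11180877685547
top bp (0.4539, 0.2301) [84.57998657 88.16610718]
top sp (0.4503, 0.0873) [52.14855194 54.77363205]
top bear (0.4382, -0.083) [106.45711517  44.96788406] ang 62.90445327758789
top brk (0.4218, -0.2406) [26.46040726 54.01991272] ang 41.00908660888672
scene nb (0.6132, 0.2408) [114.49449921 117.04008484]
scene nbear (0.6329, 0.0805) [138.17875671  62.57019043] ang 73.68614959716797
scene ns (0.6314, -0.0899) [80.52999115 82.88474274]
scene trayrim (0.6289, -0.2414) [138.04429626  79.87251282] ang 85.03025817871094 [(np.float32(0.6942), np.float32(-0.1957)), (np.float32(0.7012), np.float32(-0.2752)), (np.float32(0.5636), np.float32(-0.2872)), (np.float32(0.5567), np.float32(-0.2076))]
scene tray (0.6691, -0.2349) [30.21842194 56.10348892] ang 85.60128784179688
scene bp (0.4634, 0.2262) [88.11200714 97.75930786]
scene sp (0.4575, 0.0839) [52.42317581 73.99507904]
scene bear (0.4447, -0.0807) [115.26237488  43.96253967] ang 61.90515899658203
scene brk (0.4641, -0.2144) [43.61238098 28.51762581] ang 40.15599822998047
```

View pics/tt.png

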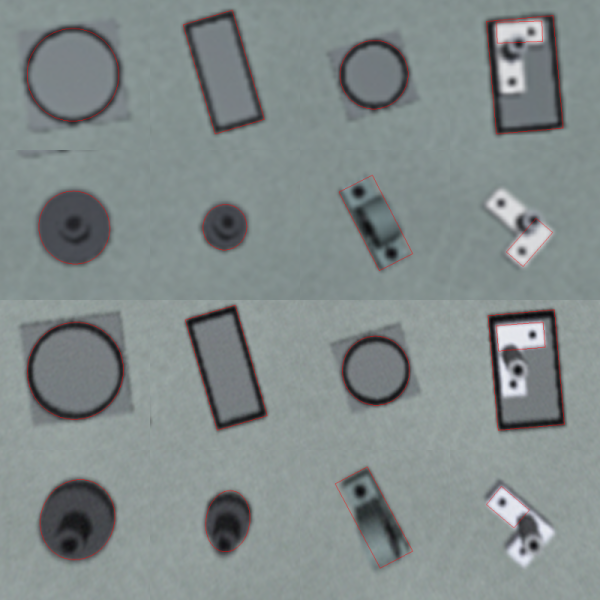

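```bash
cat >> h.py <<'E'
def Lmask(x,y,yaw,X,Y,off=0.,ex=0.020):
    c,s=np.cos(yaw),np.sin(yaw); u=((X-x)*c+(Y-y)*s)*1000; v=(-(X-x)*s+(Y-y)*c)*1000
    inl=((u>-34-off)&(u<50+off)&(v>-14-off)&(v<14+off))|((u>-34-off)&(u<-6+off)&(v>-14-off)&(v<42+off))
    return inl
def fitL(name,x,y,yaw,z=0.012,stud=True,img=None,r=.1):
    from scipy.optimize import differential_evolution
    o=cv2.cvtColor(ortho(name,z,x-r,x+r,y-r,y+r,mm=1,img=img),cv2.COLOR_RGB2GRAY).astype(float)
    X,Y=np.meshgrid(np.arange(x+r,x-r,-.001)[:o.shape[0]],np.arange(y+r,y-r,-.001)[:o.shape[1]],indexing='ij')
    c=viewer.calibration(name);V=np.array(c['view']);cam=-V[:3,:3].T@V[:3,3]
    def f(p):
        # exclude shaft: strip from stud base away from camera
        px,py,pw=p
        dxy=np.array([px,py])-cam[:2]; L=dxy/ (cam[2]-z)*0.034
        t=np.clip(((X-px)*L[0]+(Y-py)*L[1])/(L@L),0,1)
        ok=np.hypot(X-px-t*L[0],Y-py-t*L[1])>.015
        a=Lmask(px,py,pw,X,Y)&ok; b=Lmask(px,py,pw,X,Y,6.)&~Lmask(px,py,pw,X,Y)&ok
        return -(np.clip(o[a],0,220).mean()-np.clip(o[b],0,220).mean())
    q=differential_evolution(f,[(x-.015,x+.015),(y-.015,y+.015),(yaw-.25,yaw+.25)],seed=1,popsize=10,maxiter=40,tol=1e-4)
    return q.x,q.fun
E
python3 - <<'E'
from h import *
for n,dx in(('top',0),('scene',.005)):
    print(n,'brk',fitL(n,.44+dx,-.235,np.radians(49)))
    print(n,'twin',fitL(n,.645+dx,-.225,np.radians(185)))
E
```

```text
top brk (array([ 0.44479764, -0.23443992,  0.84447101]), np.float64(-56.23355295732833))
top twin (array([ 0.65104277, -0.21939317,  3.24124934]), np.float64(-91.61083046031835))
scene brk (array([ 0.44624544, -0.23537106,  0.86235707]), np.float64(-61.46301729227238))
scene twin (array([ 0.65120025, -0.22095993,  3.23230585]), np.float64(-101.14068857210422))
```

```bash
cat >> h.py <<'E'
from scipy.spatial.transform import Rotation as Rn
def plan(xyz,jaw=None):
    s=env.get_state(); R=Rn.from_euler('xyz',s['ee_rot']).as_matrix()
    d=R.T@(np.array(xyz)-s['ee_pos'])*1000
    cur=np.arctan2(R[1,2],R[0,2]); t=0
    if jaw is not None:
        a=(jaw-cur+np.pi/2)%np.pi-np.pi/2; t=-a  # world turn a = -turn about down axis
    print('t',round(s['clock'],2),'pos',s['ee_pos'].round(4),'jaw',round(np.degrees(cur),1),'q6',s['qpos'][5].round(2),'gap',round(s['finger_gap'],4),'F',s['wrist_force'].round(1))
    print('  toolaxes x',R[:,0].round(3),'delta',d.round(1),'turn',round(t,3),'rows',np.linalg.norm(d)/41.7,abs(t)/.125)
E
python3 - <<'E'
from h import *
plan((.4564,.2289,.16)); plan((.4564,.2289,.16),np.radians(0));plan((.4564,.2289,.16),np.radians(90))
E
```

```text
t 0.1 pos [0.2362 0.6318 0.3027] jaw 69.5 q6 -0.04 gap 0.0853 F [-0.8  0.2 -0.1]
  toolaxes x [-0.001 -0.002 -1.   ] delta [ 143.3 -347.4 -299.9] turn 0 rows 11.52935636144936 0.0
t 0.1 pos [0.2362 0.6318 0.3027] jaw 69.5 q6 -0.04 gap 0.0853 F [-0.8  0.2 -0.1]
  toolaxes x [-0.001 -0.002 -1.   ] delta [ 143.3 -347.4 -299.9] turn 1.213 rows 11.52935636144936 9.70373201529275
t 0.1 pos [0.2362 0.6318 0.3027] jaw 69.5 q6 -0.04 gap 0.0853 F [-0.8  0.2 -0.1]
  toolaxes x [-0.001 -0.002 -1.   ] delta [ 143.3 -347.4 -299.9] turn -0.358 rows 11.52935636144936 2.862638599066422
```

Candidates (top-view pixels):
- **Big pulley:** (318,190), against the small pulley at (357,192) and the grey cylinder at (492,148). The c1 crop shows (318,190) as the larger rim with a hub.
- **Big nest:** grey at (316,149), against green (307,246), yellow (193,192) and small (405,147). I choose the grey one.
- **Tray:** (445,149) holding the twin, against the bolt box at (247,145).
- **Loose bracket:** (444,197).

Emit:
move_arm(
  deltas=[
    [1,0,-36,-31,0],
    [1,0,-70,-60,0],
    [1,0,-100,-86,0],
    [1,0,-130,-112,0],
    [1,0,-160,-138,0],
    [1,0,-190,-164,0],
    [1,0,-220,-190,0],
    [1,0,-250,-216,0],
  ],
)

```text
clock: 0.77
ee_pos: [0.3952, 0.3403, 0.3035]
ee_rot: [2.828, 1.57, -2.242]
wrist_force: [0.8, 0.6, -0.2]
finger_gap: 0.0854
```

```bash
python3 -c "
from h import *
plan((.4564,.2289,.16))"
```

```text
t 0.77 pos [0.3952 0.3403 0.3035] jaw 69.5 q6 -0.55 gap 0.0854 F [ 0.8  0.6 -0.2]
  toolaxes x [-0. -0. -1.] delta [143.5 -96.4 -82.8] turn 0 rows 4.5963718423286215 0.0
```

Emit:
move_arm(
  deltas=[
    [1,20,-30,-26,0],
    [1,45,-55,-47,0],
    [1,75,-78,-66,0],
    [1,105,-96.4,-82.8,0],
    [1,135,-96.4,-82.8,0],
    [1,143.5,-96.4,-82.8,0],
    [1,143.5,-96.4,-82.8,0],
  ],
)

```text
clock: 1.35
ee_pos: [0.4538, 0.2297, 0.157]
ee_rot: [2.312, 1.563, -2.759]
wrist_force: [-0.5, -0.5, -0.2]
finger_gap: 0.0855
```

```bash
python3 -c "
from h import *
plan((.4564,.2289,.092))
a,_=snap('top');b,_=snap('scene')
A=a[130:250,260:420];B=b[130:250,260:420]
cv2.imwrite('pics/d1.png',cv2.resize(np.hstack([A,B])[:,:,::-1],None,fx=2.5,fy=2.5,interpolation=2))
"
```

```text
t 1.35 pos [0.4538 0.2297 0.157 ] jaw 69.4 q6 -0.79 gap 0.0855 F [-0.5 -0.5 -0.2]
  toolaxes x [-0.007 -0.003 -1.   ] delta [65.  -3.1  0.5] turn 0 rows 1.561110174213831 0.0
```

View pics/d1.png

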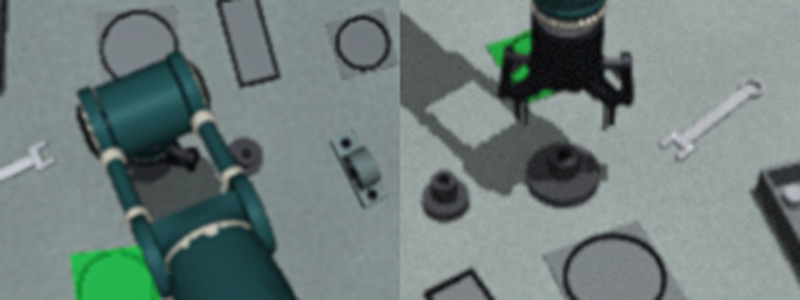

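Emit:
move_arm(
  deltas=[
    [1,25,-3,0.5,0],
    [1,50,-3,0.5,0],
    [1,62,-3,0.5,0],
    [1,65,-3,0.5,0],
    [1,65,-3,0.5,0],
    [1,65,-3,0.5,0],
  ],
)

```text
clock: 1.95
ee_pos: [0.4601, 0.2314, 0.0969]
ee_rot: [-0.79, 1.568, 0.424]
wrist_force: [-0.3, 1.2, -0.2]
finger_gap: 0.0853
```

```bash
python3 -c "
from h import *
plan((.4564,.2289,.092))
b,_=snap('scene')
B=b[130:250,230:420]
cv2.imwrite('pics/d2.png',cv2.resize(B[:,:,::-1],None,fx=4,fy=4,interpolation=2))
"
```

```text
t 1.95 pos [0.4601 0.2314 0.0969] jaw 69.5 q6 -0.8 gap 0.0853 F [-0.3  1.2 -0.2]
  toolaxes x [ 0.002  0.001 -1.   ] delta [ 4.9  2.6 -3.6] turn 0 rows 0.1582229610551034 0.0
```

View pics/d2.png

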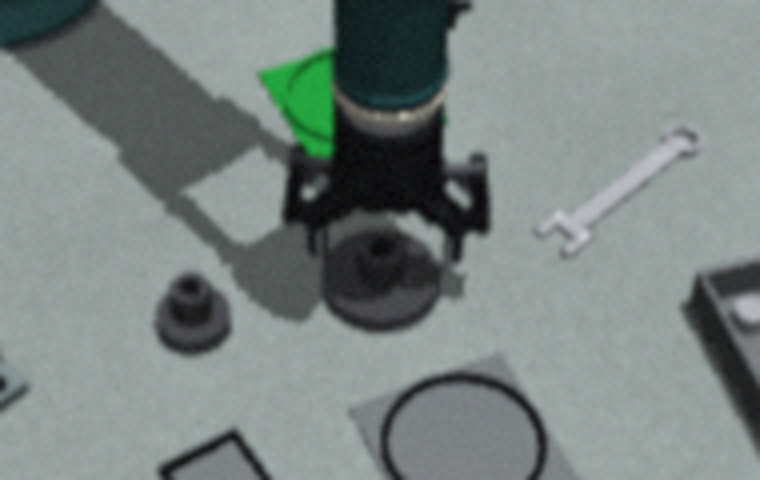

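Emit:
move_arm(
  deltas=[
    [1,3,2.6,-3.6,0],
    [1,3,2.6,-3.6,0],
    [1,3,2.6,-3.6,0],
    [1,3,2.6,-3.6,0],
  ],
)

```text
clock: 2.33
ee_pos: [0.4556, 0.228, 0.0928]
ee_rot: [-0.798, 1.57, 0.415]
wrist_force: [0.3, 0.4, 0.0]
finger_gap: 0.0855
```

```bash
python3 -c "
from h import *
plan((.4564,.2289,.092))
snap('top')
plan((.4564,.2289,.092))
print(env.get_state()['qvel'])"
```

```text
t 2.33 pos [0.4556 0.228  0.0928] jaw 69.5 q6 -0.8 gap 0.0855 F [0.3 0.4 0. ]
  toolaxes x [ 0.001  0.    -1.   ] delta [ 0.8 -0.4  1.1] turn 0 rows 0.03437105564747103 0.0
t 2.38 pos [0.4556 0.228  0.0927] jaw 69.5 q6 -0.8 gap 0.0851 F [ 0.9  0.1 -0.4]
  toolaxes x [ 0.  0. -1.] delta [ 0.7 -0.4  1.1] turn 0 rows 0.03303603864587226 0.0
[ 0.00198823  0.00481035 -0.00273975  0.00143492 -0.00186618 -0.00196039]
```

Emit:
move_arm(
  deltas=[
    [-1,1,0,1,0],
    [-1,1,0,1,0],
    [-1,1,0,1,0],
    [-1,1,0,1,0],
    [-1,1,0,1,0],
    [-1,1,0,1,0],
    [-1,1,0,1,0],
    [-1,1,0,1,0],
  ],
  grip_force=70,
)

```text
clock: 3.05
ee_pos: [0.4563, 0.2293, 0.0919]
ee_rot: [-0.553, 1.57, 0.659]
wrist_force: [-1.6, 1.2, 5.2]
finger_gap: 0.034
```

```bash
python3 -c "
from h import *
plan((.611,.242,.16))
b,_=snap('scene')
B=b[130:250,230:420]
cv2.imwrite('pics/d3.png',cv2.resize(B[:,:,::-1],None,fx=4,fy=4,interpolation=2))
"
```

```text
t 3.05 pos [0.4563 0.2293 0.0919] jaw 69.5 q6 -0.8 gap 0.034 F [-1.6  1.2  5.2]
  toolaxes x [ 0.001  0.001 -1.   ] delta [ -68.  -140.5   66.2] turn 0 rows 4.066067171585829 0.0
```

View pics/d3.png

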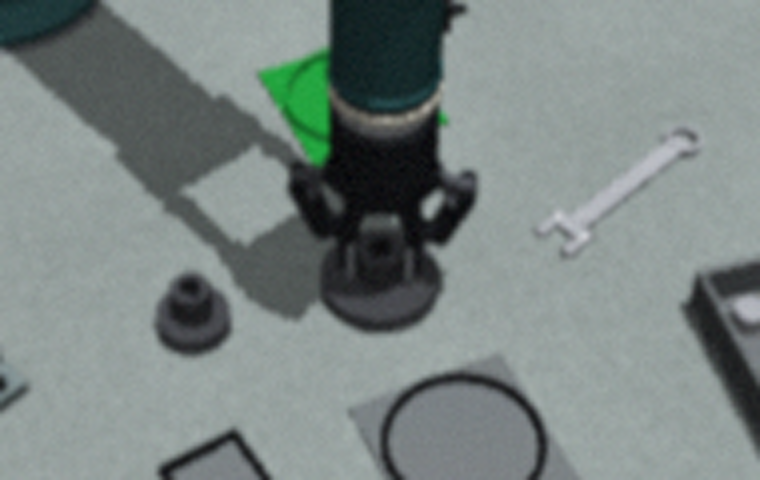

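Emit:
move_arm(
  deltas=[
    [-1,-10,0,0,0],
    [-1,-30,0,0,0],
    [-1,-50,0,0,0],
    [-1,-60,0,0,0],
    [-1,-60,0,0,0],
    [-1,-60,0,0,0],
    [-1,-60,0,0,0],
  ],
)

```text
clock: 3.68
ee_pos: [0.4548, 0.2284, 0.1501]
ee_rot: [2.403, 1.568, -2.667]
wrist_force: [0.1, -0.6, -4.9]
finger_gap: 0.0342
```

```bash
python3 -c "
from h import *
plan((.611,.242,.16))
b,_=snap('scene');a,_=snap('top')
cv2.imwrite('pics/d4.png',cv2.resize(np.hstack([b[110:250,250:410],a[110:250,250:410]])[:,:,::-1],None,fx=2.5,fy=2.5,interpolation=2))
"
```

```text
t 3.68 pos [0.4548 0.2284 0.1501] jaw 69.5 q6 -0.8 gap 0.0342 F [ 0.1 -0.6 -4.9]
  toolaxes x [-0.002 -0.001 -1.   ] delta [ -10.3 -141.5   67.4] turn 0 rows 3.768058316964791 0.0
```

View pics/d4.png

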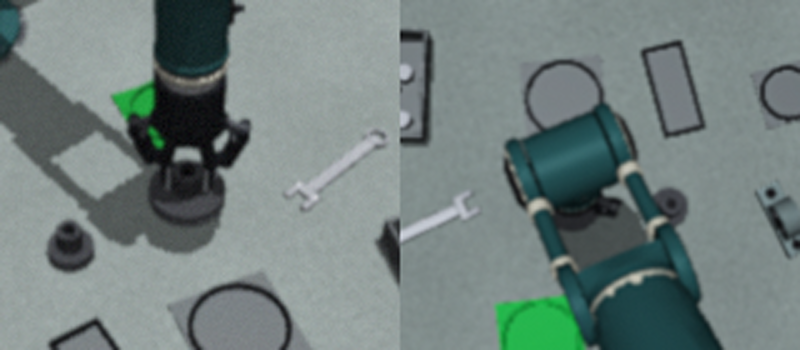

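Emit:
move_arm(
  deltas=[
    [-1,0,-25,12,0],
    [-1,0,-52,25,0],
    [-1,0,-80,38,0],
    [-1,0,-108,51,0],
    [-1,5,-130,61,0],
    [-1,15,-140,66,0],
    [-1,20,-140,66,0],
    [-1,20,-140,66,0],
  ],
)

```text
clock: 4.45
ee_pos: [0.6084, 0.2409, 0.1279]
ee_rot: [2.254, 1.564, -2.817]
wrist_force: [0.3, 0.2, -4.4]
finger_gap: 0.0338
```

Emit:
move_arm(
  deltas=[
    [-1,5,0,0,0],
    [-1,5,0,0,0],
    [-1,5,0,0,0],
  ],
)

```text
clock: 4.7
ee_pos: [0.6088, 0.2416, 0.1258]
ee_rot: [2.254, 1.569, -2.816]
wrist_force: [0.6, 0.1, -3.2]
finger_gap: 0.0342
```

```bash
python3 -c "
from h import *
plan((.611,.242,.125))
b,_=snap('scene')
cv2.imwrite('pics/d5.png',cv2.resize(np.hstack([b[170:290,260:420]])[:,:,::-1],None,fx=5,fy=5,interpolation=2))
"
```

```text
t 4.7 pos [0.6088 0.2416 0.1258] jaw 69.5 q6 -0.87 gap 0.0342 F [ 0.6  0.1 -3.2]
  toolaxes x [-0.002 -0.001 -1.   ] delta [ 0.8 -2.   1.1] turn 0 rows 0.05806981034649466 0.0
```

View pics/d5.png

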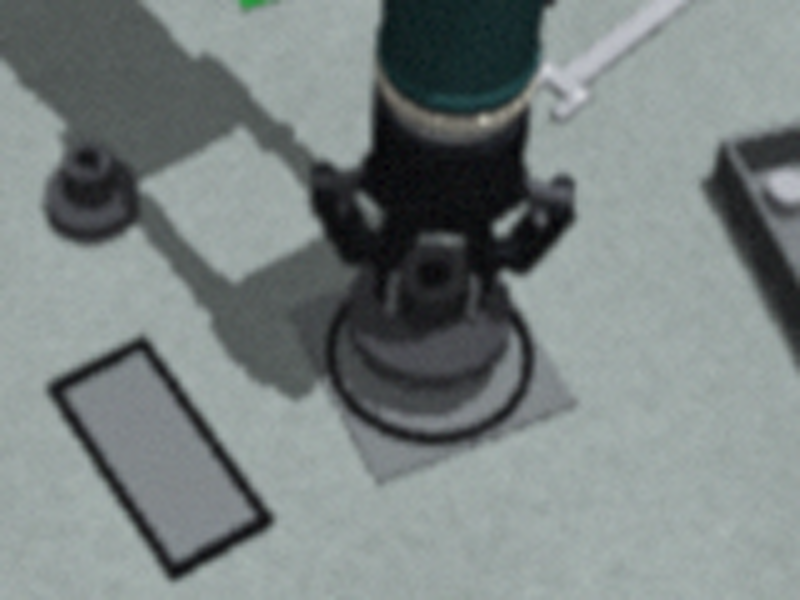

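```bash
python3 -c "
from h import *
f=lambda u,v:(u/5+260,v/5+170)
w=world('scene',[f(432,382)],.034)[0]; print(w)
cam=np.array([1.149,.001]); d=cam-w[:2]; d/=np.linalg.norm(d); print('ctr from near edge',w[:2]-.045*d)
a=world('scene',[f(350,320),f(515,318)],.042);print(a, a.mean(0))
w=world('scene',[f(432,440)],.010)[0];print('nest near',w[:2]-.058*d)
# overlay predicted circles
b=np.load('last_scene.npz')['p'].copy()
t=np.linspace(0,6.283,90)
B=cv2.resize(b[170:290,260:420],None,fx=5,fy=5,interpolation=2)
for cx,cy,z,r,col in((.6112,.2398,.034,.045,(255,0,0)),(.6132,.2408,.010,.053,(0,255,0)),(.6132,.2408,.034,.045,(0,0,255))):
    q=(project('scene',np.c_[cx+r*np.cos(t),cy+r*np.sin(t),0*t+z])-[260,170]+.5)*5
    cv2.polylines(B,[q.astype(np.int32)],True,col,1)
cv2.imwrite('pics/d6.png',B[:,:,::-1])
"
```

```text
[0.64728084 0.23030075 0.034     ]
ctr from near edge [0.60635275 0.24900612]
[[0.60209225 0.1984201  0.042     ]
 [0.62603438 0.28474554 0.042     ]] [0.61406331 0.24158282 0.042     ]
nest near [0.61526602 0.24882455]
```

View pics/d6.png

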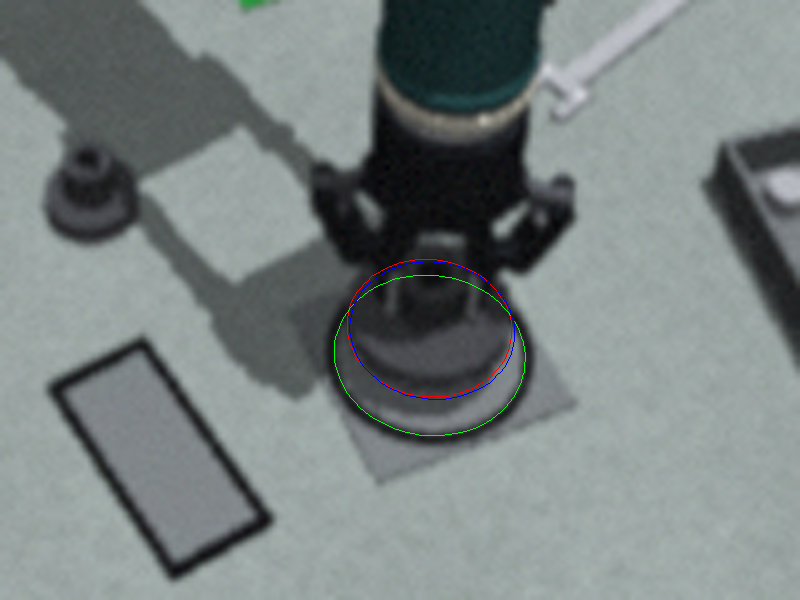

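```bash
python3 -c "
from h import *
b=np.load('last_scene.npz')['p'][215:265,315:375]
g=np.clip(b.astype(float)*2-40,0,255).astype(np.uint8)
cv2.imwrite('pics/d7.png',cv2.resize(g[:,:,::-1],None,fx=12,fy=12,interpolation=2))
"
```

```text
(no output)
```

View pics/d7.png

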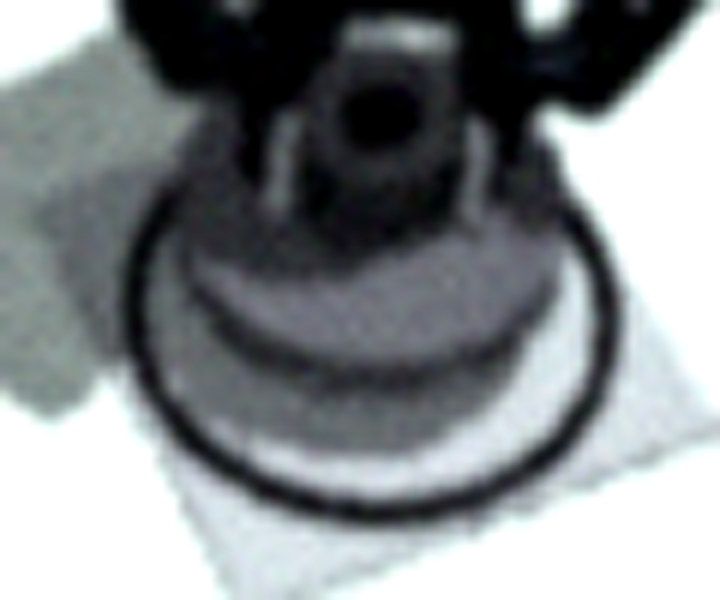

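```bash
python3 -c "
from h import *
z=np.load('last_scene.npz');d=z['d']
for v in range(222,256,2):
    us=[334,338,342,346,350,354,358]
    P=world('scene',[(u,v) for u in us],depth=[d[v,u] for u in us])
    print(v,[ '%.0f,%.0f,%.0f'%tuple(p*1000) for p in P])
"
```

```text
222 ['603,207,95', '612,215,105', '598,232,79', '602,242,80', '605,252,81', '627,253,110', '628,264,107']
224 ['579,217,50', '610,216,92', '604,230,78', '608,240,81', '610,250,79', '625,255,97', '630,264,101']
226 ['584,215,48', '610,217,84', '612,227,81', '613,238,78', '618,247,81', '625,255,89', '604,277,51']
228 ['589,214,47', '612,216,76', '617,226,80', '618,237,77', '623,246,80', '624,257,77', '609,276,49']
230 ['599,210,52', '610,218,64', '1149,1,900', '624,235,76', '626,245,75', '625,257,69', '615,274,49']
232 ['603,209,49', '606,220,48', '618,226,63', '624,235,67', '624,246,63', '626,257,61', '621,272,47']
234 ['609,207,49', '615,216,54', '618,227,53', '625,235,59', '624,247,53', '624,259,48', '628,269,49']
236 ['617,204,52', '619,215,50', '622,225,50', '627,235,53', '627,247,47', '631,256,50', '635,266,51']
238 ['622,203,49', '625,213,49', '630,223,52', '630,234,48', '634,244,50', '637,254,50', '639,265,48']
240 ['628,201,50', '631,211,50', '634,222,49', '640,231,54', '640,242,50', '642,252,48', '645,263,48']
242 ['629,201,41', '637,209,50', '639,220,48', '643,230,49', '647,239,51', '650,249,51', '644,264,36']
244 ['612,208,3', '636,210,38', '645,218,48', '649,227,50', '651,238,48', '650,251,40', '631,272,3']
246 ['617,207,0', '621,217,2', '647,218,41', '648,229,38', '651,239,38', '634,259,3', '637,270,2']
248 ['624,204,1', '629,214,5', '630,225,2', '633,236,1', '637,246,3', '641,257,4', '643,268,2']
250 ['631,202,3', '634,213,3', '639,222,7', '639,234,2', '645,244,5', '645,255,1', '650,265,3']
252 ['641,198,10', '640,211,3', '644,221,5', '647,231,4', '648,243,0', '653,252,4', '655,263,3']
254 ['643,198,4', '650,207,10', '649,219,3', '654,229,6', '656,240,4', '659,250,4', '664,260,7']
```

Emit:
move_arm(
  deltas=[
    [-1,8,-3.7,1.4,0],
    [-1,18,-3.7,1.4,0],
    [-1,26,-3.7,1.4,0],
    [-1,29,-3.7,1.4,0],
    [-1,30,-3.7,1.4,0],
    [-1,30,-3.7,1.4,0],
    [-1,30,-3.7,1.4,0],
  ],
)

```text
clock: 5.33
ee_pos: [0.6141, 0.2418, 0.0962]
ee_rot: [2.138, 1.571, -2.932]
wrist_force: [-0.0, -0.2, -5.2]
finger_gap: 0.0343
```

```bash
python3 -c "
from h import *
plan((.6128,.242,.095))
b,_=snap('scene')
b=b[205:275,305:385]
g=np.clip(b.astype(float)*2-40,0,255).astype(np.uint8)
cv2.imwrite('pics/d8.png',cv2.resize(g[:,:,::-1],None,fx=8,fy=8,interpolation=2))
"
```

```text
t 5.33 pos [0.6141 0.2418 0.0962] jaw 69.5 q6 -0.88 gap 0.0343 F [-0.  -0.2 -5.2]
  toolaxes x [-0. -0. -1.] delta [ 1.2  1.3 -0.2] turn 0 rows 0.042622331754609596 0.0
```

View pics/d8.png

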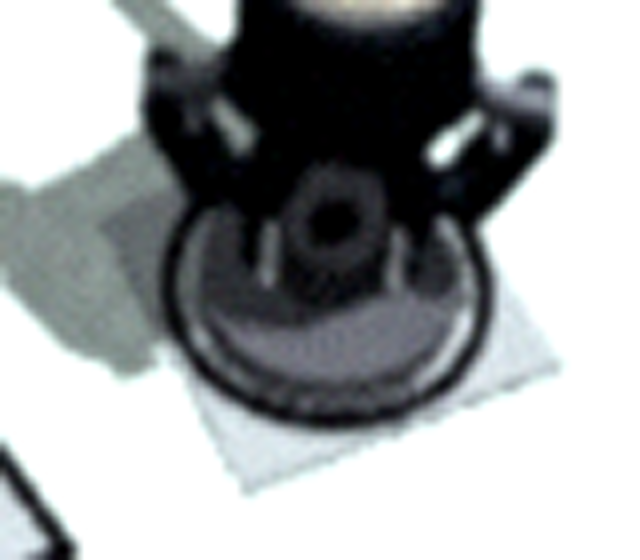

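Emit:
move_arm(
  deltas=[
    [-1,1.5,0,0,0],
    [-1,1.5,0,0,0],
    [-1,1.5,0,0,0],
    [0.5,1.5,0,0,0],
    [0.8,1,0,0,0],
    [0.8,1,0,0,0],
    [0.8,1,0,0,0],
    [0.8,1,0,0,0],
  ],
)

```text
clock: 6.05
ee_pos: [0.6145, 0.2419, 0.096]
ee_rot: [-0.855, 1.57, 0.358]
wrist_force: [0.5, -0.3, -0.2]
finger_gap: 0.077
```

Emit:
move_arm(
  deltas=[
    [0.8,0,0,0,0],
    [0.8,-10,0,0,0],
    [0.8,-30,0,0,0],
    [0.8,-60,0,0,0],
    [0.8,-75,0,0,0],
    [0.8,-75,0,0,0],
    [0.8,-75,0,0,0],
  ],
)

```text
clock: 6.63
ee_pos: [0.6151, 0.2421, 0.1726]
ee_rot: [-0.882, 1.567, 0.331]
wrist_force: [-0.3, -0.7, -0.7]
finger_gap: 0.0771
```

```bash
python3 -c "
from h import *
plan((.4535,.0865,.16))
b,_=snap('scene')
b=b[205:275,305:385]
g=np.clip(b.astype(float)*2-40,0,255).astype(np.uint8)
cv2.imwrite('pics/d9.png',cv2.resize(g[:,:,::-1],None,fx=8,fy=8,interpolation=2))
"
```

```text
t 6.63 pos [0.6151 0.2421 0.1726] jaw 69.5 q6 -0.88 gap 0.0771 F [-0.3 -0.7 -0.7]
  toolaxes x [ 0.004  0.001 -1.   ] delta [  11.8   96.9 -202.4] turn 0 rows 5.38782949161825 0.0
```

View pics/d9.png

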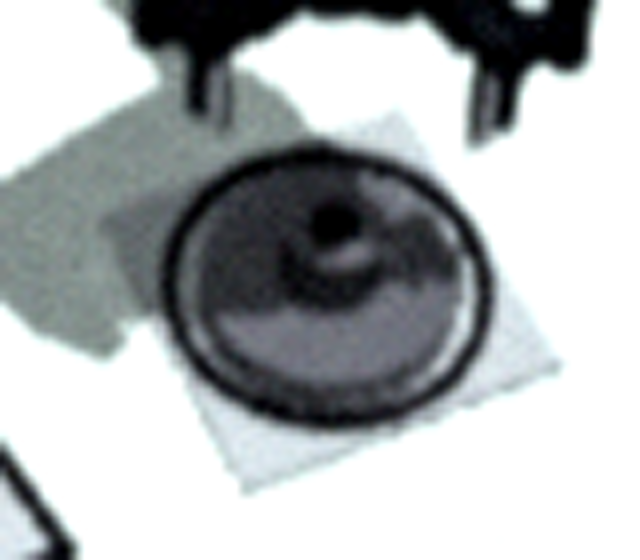

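Emit:
move_arm(
  deltas=[
    [0.8,0,15,-32,0],
    [0.8,0,32,-66,0],
    [0.8,0,48,-100,0],
    [0.8,0,64,-134,0],
    [0.8,0,80,-168,0],
    [0.8,4,94,-196,0],
    [0.8,11.8,97,-202.4,0],
    [0.8,11.8,97,-202.4,0],
  ],
)

```text
clock: 7.35
ee_pos: [0.4484, 0.0847, 0.1555]
ee_rot: [2.078, 1.564, -2.994]
wrist_force: [-0.1, 0.8, -0.2]
finger_gap: 0.0767
```

Emit:
move_arm(
  deltas=[
    [0.8,10,0,0,0],
    [0.8,35,0,0,0],
    [0.8,60,0,0,0],
    [0.8,67,0,0,0],
    [0.8,67,0,0,0],
    [0.8,67,0,0,0],
  ],
)

```text
clock: 7.85
ee_pos: [0.4528, 0.0867, 0.0912]
ee_rot: [1.969, 1.57, -3.1]
wrist_force: [0.0, -0.4, -0.3]
finger_gap: 0.0768
```

```bash
python3 -c "
from h import *
plan((.4535,.0865,.092))
b,_=snap('scene')
b=b[160:230,230:330]
g=np.clip(b.astype(float)*2-40,0,255).astype(np.uint8)
cv2.imwrite('pics/e1.png',cv2.resize(g[:,:,::-1],None,fx=7,fy=7,interpolation=2))
"
```

```text
t 7.85 pos [0.4528 0.0867 0.0912] jaw 69.5 q6 -1.08 gap 0.0768 F [ 0.  -0.4 -0.3]
  toolaxes x [-0.001 -0.    -1.   ] delta [-0.8 -0.7  0. ] turn 0 rows 0.026008705994451885 0.0
```

View pics/e1.png

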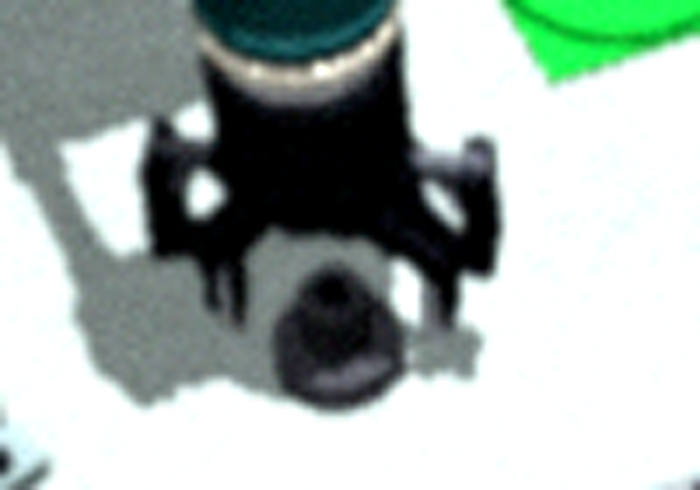

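Emit:
move_arm(
  deltas=[
    [-1,-1,0,0,0],
    [-1,-1,0,0,0],
    [-1,-1,0,0,0],
    [-1,-1,0,0,0],
    [-1,-1,0,0,0],
    [-1,-1,0,0,0],
    [-1,-1,0,0,0],
    [-1,-1,0,0,0],
  ],
)

```text
clock: 8.57
ee_pos: [0.4532, 0.0862, 0.0938]
ee_rot: [-1.138, 1.569, 0.075]
wrist_force: [-1.3, 0.2, 5.5]
finger_gap: 0.0277
```

Emit:
move_arm(
  deltas=[
    [-1,-10,0,0,0],
    [-1,-30,0,0,0],
    [-1,-50,0,0,0],
    [-1,-60,0,0,0],
    [-1,-60,0,0,0],
  ],
)

```text
clock: 8.98
ee_pos: [0.4542, 0.0864, 0.1556]
ee_rot: [-1.082, 1.565, 0.131]
wrist_force: [0.7, -0.2, -1.4]
finger_gap: 0.0279
```

```bash
python3 -c "
from h import *
plan((.6315,-.0899,.125))
b,_=snap('scene')
b=b[140:230,220:340]
g=np.clip(b.astype(float)*2-40,0,255).astype(np.uint8)
cv2.imwrite('pics/e2.png',cv2.resize(g[:,:,::-1],None,fx=6,fy=6,interpolation=2))
"
```

```text
t 8.98 pos [0.4542 0.0864 0.1556] jaw 69.5 q6 -1.08 gap 0.0279 F [ 0.7 -0.2 -1.4]
  toolaxes x [ 0.006  0.001 -1.   ] delta [  31.5 -227.6 -103.1] turn 0 rows 6.0396148900063045 0.0
```

View pics/e2.png

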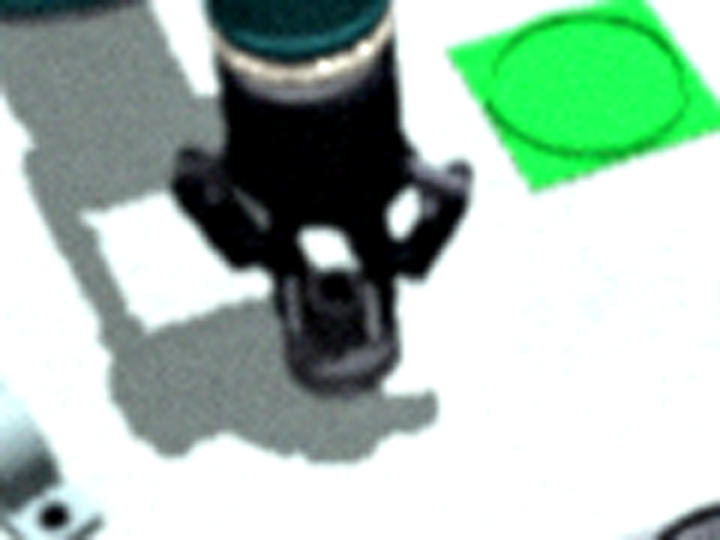

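Emit:
move_arm(
  deltas=[
    [-1,0,-34,-15,0],
    [-1,0,-68,-31,0],
    [-1,0,-104,-47,0],
    [-1,0,-140,-63,0],
    [-1,0,-176,-79,0],
    [-1,0,-210,-95,0],
    [-1,15,-227,-102.6,0],
    [-1,27,-227,-102.6,0],
  ],
)

```text
clock: 9.7
ee_pos: [0.6322, -0.0929, 0.1246]
ee_rot: [-1.629, 1.567, -0.419]
wrist_force: [0.3, 0.5, -3.0]
finger_gap: 0.0281
```

Emit:
move_arm(
  deltas=[
    [-1,0,0,0,0],
    [-1,0,0,0,0],
    [-1,0,0,0,0],
    [-1,0,0,0,0],
  ],
)

```text
clock: 10.03
ee_pos: [0.6283, -0.0885, 0.1257]
ee_rot: [1.456, 1.57, 2.67]
wrist_force: [-0.3, -0.5, -1.8]
finger_gap: 0.0279
```

```bash
cat >> h.py <<'E'
def crop(name,y0,y1,x0,x1,fn,f=8):
    b,_=snap(name); b=b[y0:y1,x0:x1]
    g=np.clip(b.astype(float)*2-40,0,255).astype(np.uint8)
    cv2.imwrite('pics/'+fn,cv2.resize(g[:,:,::-1],None,fx=f,fy=f,interpolation=2))
E
python3 -c "
from h import *
plan((.6315,-.0899,.125))
crop('scene',220,310,180,280,'e3.png',6)
"
```

```text
t 10.03 pos [ 0.6283 -0.0885  0.1257] jaw 69.6 q6 -1.39 gap 0.0279 F [-0.3 -0.5 -1.8]
  toolaxes x [-0.  0. -1.] delta [ 0.7 -3.5 -0.2] turn 0 rows 0.08480828113070021 0.0
```

View pics/e3.png

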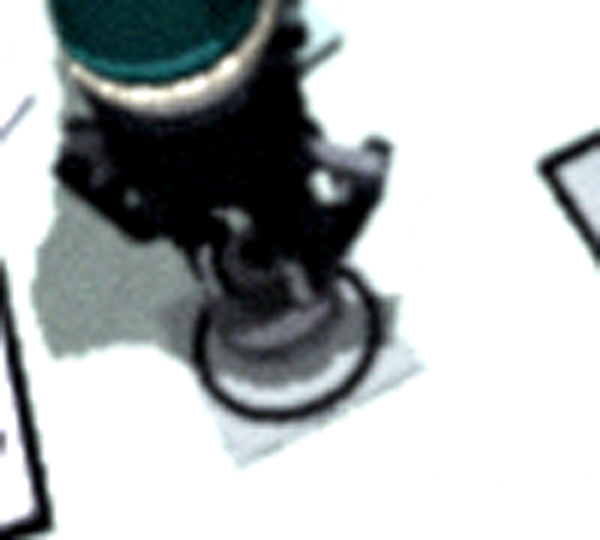

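```bash
cat >> h.py <<'E'
def cloud(name,x0,x1,y0,y1,z0,z1):
    d=np.load('last_%s.npz'%name)['d']; v,u=np.nonzero(d>0)
    P=world(name,np.c_[u,v],depth=d[v,u])
    m=(P[:,0]>x0)&(P[:,0]<x1)&(P[:,1]>y0)&(P[:,1]<y1)&(P[:,2]>z0)&(P[:,2]<z1)
    return P[m]
def fitring(name,r,zt,box,cx,cy):
    # near-side rim top fit: maximize dark/height consistency using pts at z~zt ; edge by radius
    P=cloud(name,*box,zt-.006,zt+.006)
    from scipy.optimize import minimize
    f=lambda c:np.mean(np.maximum(0,np.hypot(P[:,0]-c[0],P[:,1]-c[1])-(r-.001))**2)*1e6
    q=minimize(f,[cx,cy],method='Nelder-Mead'); return len(P),q.x,q.fun,P
E
python3 -c "
from h import *
n,c,f,P=fitring('scene',.028,.048,(.58,.70,-.15,-.03),.63,-.09);print(n,c,f,P.max(0),P.min(0),np.median(P[:,2]))
u=[(x,277) for x in range(216,236,2)]
d=np.load('last_scene.npz')['d']
for v in range(270,282): print(v,[ '%.0f,%.0f,%.0f'%tuple(1000*world('scene',[(x,v)],depth=[d[v,x]])[0]) for x in range(216,240,3)])
"
```

```text
148 [ 0.63081793 -0.08932159] 0.058544807084538665 [ 0.6565453  -0.06123594  0.05339762] [ 0.62029755 -0.11682162  0.04337577] 0.047310510891480695
270 ['629,-112,46', '630,-105,44', '642,-96,60', '644,-88,61', '641,-82,52', '639,-75,46', '643,-68,49', '619,-64,4']
271 ['632,-112,47', '634,-105,46', '642,-96,55', '643,-89,54', '643,-82,51', '642,-76,45', '645,-68,46', '622,-64,4']
272 ['634,-113,46', '636,-105,45', '641,-98,50', '644,-90,51', '643,-83,46', '647,-76,50', '647,-69,45', '622,-65,0']
273 ['639,-113,48', '640,-105,47', '643,-98,47', '645,-91,48', '647,-84,48', '648,-76,47', '644,-70,36', '626,-65,1']
274 ['641,-113,46', '644,-106,48', '644,-99,45', '646,-92,45', '649,-84,46', '652,-77,48', '647,-70,35', '628,-66,-1']
275 ['643,-114,45', '645,-106,46', '648,-99,47', '649,-92,45', '652,-84,47', '655,-77,49', '649,-71,35', '634,-66,5']
276 ['639,-116,34', '650,-106,50', '652,-99,48', '653,-92,47', '656,-85,48', '650,-79,36', '651,-71,33', '637,-66,5']
277 ['622,-120,1', '650,-107,44', '655,-99,49', '656,-92,48', '657,-85,45', '653,-79,36', '637,-74,3', '638,-67,3']
278 ['624,-121,-1', '648,-109,36', '651,-101,38', '654,-94,39', '656,-86,39', '655,-80,35', '638,-75,0', '641,-67,2']
279 ['630,-121,3', '649,-109,34', '653,-102,37', '656,-94,39', '655,-87,33', '641,-83,4', '643,-75,4', '644,-68,2']
280 ['631,-122,1', '634,-114,2', '654,-102,33', '656,-95,34', '641,-91,4', '643,-83,3', '646,-76,3', '648,-68,4']
281 ['635,-122,2', '637,-114,2', '640,-106,3', '642,-99,3', '643,-91,2', '646,-84,2', '647,-76,2', '650,-69,3']
```

Emit:
move_arm(
  deltas=[
    [-1,8,-2,0,0],
    [-1,18,-2,0,0],
    [-1,25,-2,0,0],
    [-1,28,-2,0,0],
    [-1,28,-2,0,0],
    [-1,28,-2,0,0],
    [-1,28,-2,0,0],
  ],
)

```text
clock: 10.67
ee_pos: [0.6306, -0.0901, 0.097]
ee_rot: [1.771, 1.57, 2.984]
wrist_force: [1.2, 0.2, -1.8]
finger_gap: 0.0279
```

```bash
python3 -c "
from h import *
plan((.6305,-.0892,.096))
crop('scene',220,310,180,280,'e4.png',6)
"
```

```text
t 10.67 pos [ 0.6306 -0.0901  0.097 ] jaw 69.5 q6 -1.39 gap 0.0279 F [ 1.2  0.2 -1.8]
  toolaxes x [-0.001  0.    -1.   ] delta [1.  0.4 0.8] turn 0 rows 0.03226746379532375 0.0
```

View pics/e4.png

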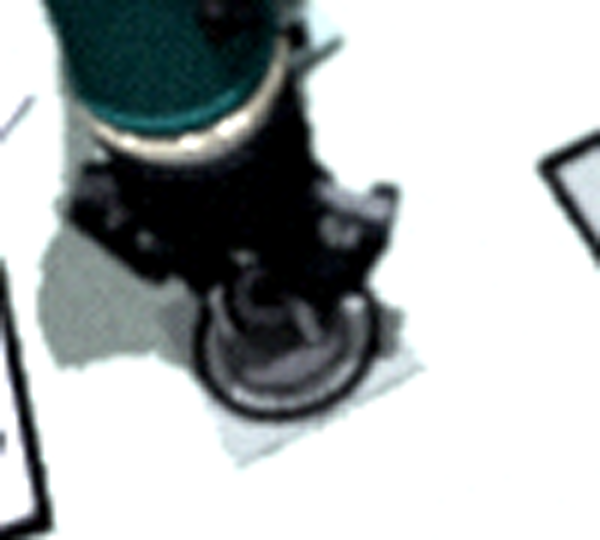

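Emit:
move_arm(
  deltas=[
    [-1,1.5,0,0,0],
    [-1,1.5,0,0,0],
    [-1,1.5,0,0,0],
    [0.5,1.5,0,0,0],
    [0.8,1,0,0,0],
    [0.8,1,0,0,0],
    [0.8,1,0,0,0],
    [0.8,1,0,0,0],
  ],
)

```text
clock: 11.38
ee_pos: [0.631, -0.0902, 0.0965]
ee_rot: [-1.455, 1.571, -0.242]
wrist_force: [-0.1, 0.0, -0.3]
finger_gap: 0.0767
```

Emit:
move_arm(
  deltas=[
    [0.8,0,0,0,0],
    [0.8,-10,0,0,0],
    [0.8,-30,0,0,0],
    [0.8,-60,0,0,0],
    [0.8,-85,0,0,0],
    [0.8,-85,0,0,0],
    [0.8,-85,0,0,0],
  ],
)

```text
clock: 11.97
ee_pos: [0.6326, -0.0905, 0.185]
ee_rot: [-1.403, 1.565, -0.19]
wrist_force: [-0.1, 0.4, -0.2]
finger_gap: 0.0772
```

```bash
python3 -c "
from h import *
plan((.441,-.082,.18),np.radians(27.6+90))
plan((.441,-.082,.18),np.radians(27.6-90))
crop('scene',180,310,180,300,'e5.png',5)
P=cloud('scene',.35,.52,-.16,0.0,.009,.019);Q=cloud('scene',.35,.52,-.16,0.0,.02,.08)
print(len(P),P.min(0),P.max(0),len(Q),Q.min(0),Q.max(0))
print(cv2.minAreaRect((Q[:,:2]*1000).astype(np.float32)),cv2.minAreaRect((P[:,:2]*1000).astype(np.float32)))
T=Q[Q[:,2]>.058];print(T.mean(0),len(T))
"
```

```text
t 11.97 pos [ 0.6326 -0.0905  0.185 ] jaw 69.5 q6 -1.39 gap 0.0772 F [-0.1  0.4 -0.2]
  toolaxes x [ 0.006 -0.001 -1.   ] delta [  3.9 182.5 -59.2] turn -0.839 rows 4.601417953308605 6.715656503400609
t 11.97 pos [ 0.6326 -0.0905  0.185 ] jaw 69.5 q6 -1.39 gap 0.0772 F [-0.1  0.4 -0.2]
  toolaxes x [ 0.006 -0.001 -1.   ] delta [  3.9 182.5 -59.2] turn -0.839 rows 4.601417953308605 6.715656503400609
61 [ 0.45322865 -0.07054638  0.0092626 ] [ 0.48644    -0.04552725  0.01841863] 81 [ 0.42757622 -0.07337017  0.02007451] [ 0.46532792 -0.05627642  0.0654107 ]
((445.7358703613281, -64.56268310546875), (37.86669921875, 14.814093589782715), 5.874492645263672) ((471.50018310546875, -58.60011291503906), (30.74195098876953, 20.071176528930664), 27.60730743408203)
[ 0.4417616  -0.06863339  0.06176126] 21
```

View pics/e5.png

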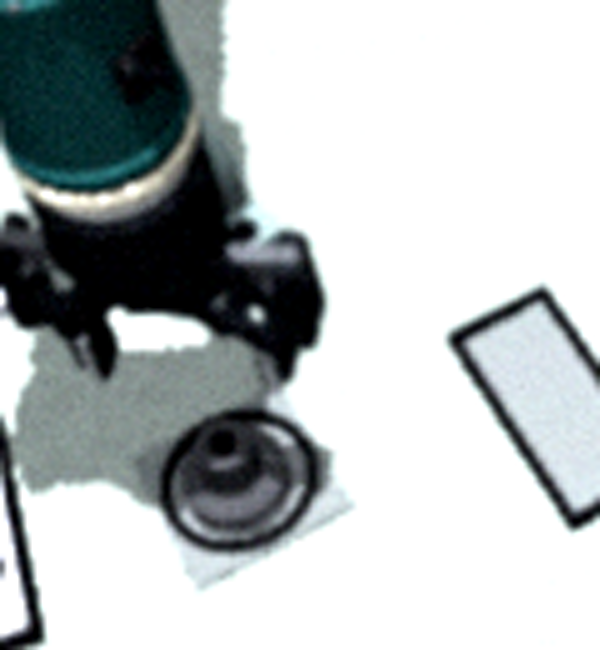

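Emit:
move_arm(
  deltas=[
    [0.8,0,26,-8,-0.12],
    [0.8,0,52,-16,-0.24],
    [0.8,0,78,-24,-0.36],
    [0.8,0,104,-32,-0.48],
    [0.8,0,130,-41,-0.6],
    [0.8,0,156,-50,-0.72],
    [0.8,0,180,-59,-0.839],
    [0.8,0,182.5,-59.2,-0.839],
  ],
)

```text
clock: 12.68
ee_pos: [0.4332, -0.0808, 0.1786]
ee_rot: [0.891, 1.562, 2.947]
wrist_force: [-0.4, 0.8, -0.7]
finger_gap: 0.077
```

Emit:
move_arm(
  deltas=[
    [0.8,5,0,0,0],
    [0.8,15,0,0,0],
    [0.8,20,0,0,0],
    [0.8,20,0,0,0],
  ],
)

```text
clock: 13.02
ee_pos: [0.4388, -0.0815, 0.1595]
ee_rot: [0.842, 1.567, 2.894]
wrist_force: [-0.3, 0.3, -0.3]
finger_gap: 0.0765
```

```bash
python3 -c "
from h import *
plan((.4415,-.082,.099),np.radians(27.6+90))
crop('scene',150,270,160,280,'f1.png',5)
crop('top',130,250,340,460,'f2.png',5)
a=cv2.imread('pics/f1.png');b=cv2.imread('pics/f2.png')
cv2.imwrite('pics/f12.png',cv2.resize(np.hstack([a,b]),(800,400)))
P=cloud('scene',.36,.52,-.16,0.0,.009,.019)
print(cv2.minAreaRect((P[:,:2]*1000).astype(np.float32)))
"
```

```text
t 13.02 pos [ 0.4388 -0.0815  0.1595] jaw 117.5 q6 -2.29 gap 0.0765 F [-0.3  0.3 -0.3]
  toolaxes x [-0.003  0.001 -1.   ] delta [60.5 -2.3 -1.8] turn -0.001 rows 1.4525938649713226 0.007989140032890418
((440.9751281738281, -83.33069610595703), (110.52145385742188, 34.65150451660156), 28.808218002319336)
```

View pics/f12.png

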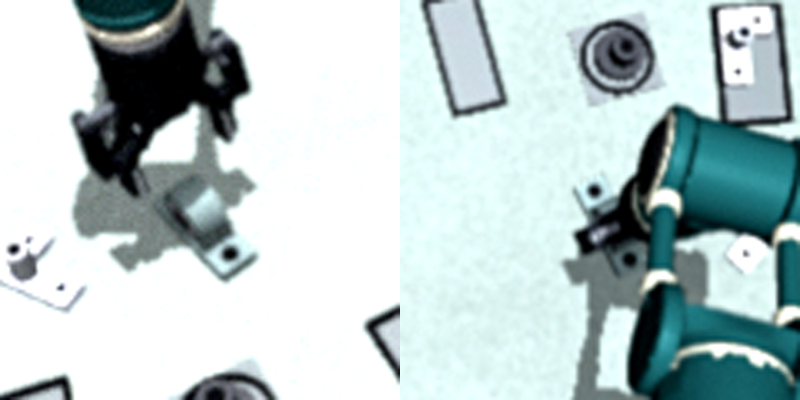

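Emit:
move_arm(
  deltas=[
    [0.8,0,-1.3,-2.4,-0.01],
    [0.8,20,-1.3,-2.4,-0.01],
    [0.8,45,-1.3,-2.4,-0.01],
    [0.8,57,-1.3,-2.4,-0.01],
    [0.8,59,-1.3,-2.4,-0.01],
    [0.8,59,-1.3,-2.4,-0.01],
    [0.8,59,-1.3,-2.4,-0.01],
  ],
)

```text
clock: 13.7
ee_pos: [0.4424, -0.0834, 0.1033]
ee_rot: [-2.322, 1.57, -0.259]
wrist_force: [-0.1, -0.4, 0.9]
finger_gap: 0.0765
```

```bash
python3 -c "
from h import *
plan((.441,-.083,.1),np.radians(28+90))
crop('scene',150,270,160,280,'f3.png',5)
"
```

```text
t 13.7 pos [ 0.4424 -0.0834  0.1033] jaw 118.2 q6 -2.3 gap 0.0765 F [-0.1 -0.4  0.9]
  toolaxes x [ 0.001 -0.    -1.   ] delta [3.3 1.  1.1] turn 0.003 rows 0.08688494839165944 0.02112918125701313
```

View pics/f3.png

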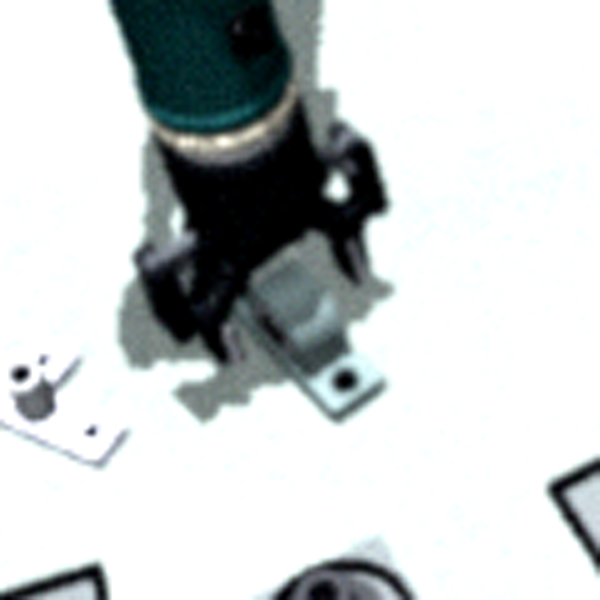

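Jaws straddle the housing. Descend 3 mm and grip.

Emit:
move_arm(
  deltas=[
    [0.8,3,1,1,0],
    [-1,3,1,1,0],
    [-1,3,1,1,0],
    [-1,3,1,1,0],
    [-1,3,1,1,0],
    [-1,3,1,1,0],
    [-1,3,1,1,0],
    [-1,3,1,1,0],
  ],
  grip_force=80,
)

```text
clock: 14.42
ee_pos: [0.4403, -0.0827, 0.1001]
ee_rot: [-1.15, 1.57, 0.912]
wrist_force: [-1.3, 1.8, 5.1]
finger_gap: 0.0291
```

Emit:
move_arm(
  deltas=[
    [-1,0,0,0,0],
    [-1,-10,0,0,0],
    [-1,-30,0,0,0],
    [-1,-50,0,0,0],
    [-1,-60,0,0,0],
    [-1,-60,0,0,0],
    [-1,-60,0,0,0],
  ],
)

```text
clock: 15.0
ee_pos: [0.4401, -0.0829, 0.1596]
ee_rot: [-2.47, 1.57, -0.408]
wrist_force: [-0.2, -0.6, -5.3]
finger_gap: 0.0291
```

```bash
python3 -c "
from h import *
plan((.631,.081,.165),np.radians(16.3+90))
crop('scene',150,270,160,280,'f4.png',5)
P=cloud('scene',.36,.54,-.16,0.0,.068,.08)
print(len(P),cv2.minAreaRect((P[:,:2]*1000).astype(np.float32)))
"
```

```text
t 15.0 pos [ 0.4401 -0.0829  0.1596] jaw 118.1 q6 -2.3 gap 0.0291 F [-0.2 -0.6 -5.3]
  toolaxes x [ 0.001 -0.    -1.   ] delta [  -5.3 -245.6   54.4] turn 0.207 rows 6.03487326691131 1.6544037815448647
158 ((448.00775146484375, -80.16513061523438), (94.39049530029297, 35.22170639038086), 29.026872634887695)
```

View pics/f4.png

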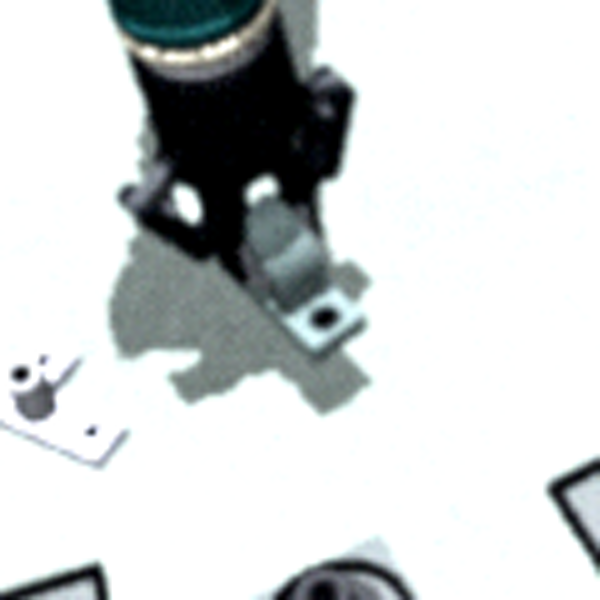

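Emit:
move_arm(
  deltas=[
    [-1,0,-34,8,0.05],
    [-1,0,-70,16,0.1],
    [-1,0,-106,24,0.15],
    [-1,0,-142,32,0.207],
    [-1,0,-178,40,0.207],
    [-1,0,-214,48,0.207],
    [-1,0,-240,53,0.207],
    [-1,10,-246.5,54,0.207],
  ],
)

```text
clock: 15.72
ee_pos: [0.6362, 0.0843, 0.1499]
ee_rot: [-1.549, 1.565, 0.308]
wrist_force: [0.8, 0.2, -3.6]
finger_gap: 0.0288
```

Emit:
move_arm(
  deltas=[
    [-1,12,0,0,0],
    [-1,18,0,0,0],
    [-1,18,0,0,0],
    [-1,18,0,0,0],
    [-1,18,0,0,0],
  ],
)

```text
clock: 16.13
ee_pos: [0.631, 0.0802, 0.1311]
ee_rot: [1.453, 1.569, -2.976]
wrist_force: [0.5, -0.1, -6.0]
finger_gap: 0.0288
```

```bash
python3 -c "
from h import *
plan((.632,.081,.105),np.radians(16.3+90))
crop('scene',200,300,240,340,'f5.png',6)
z=env.get_state()['ee_pos'][2]-.1001+.014
P=cloud('scene',.55,.72,.0,.16,z-.005,z+.005)
print(z,len(P),cv2.minAreaRect((P[:,:2]*1000).astype(np.float32)),P.max(0),P[P[:,0].argmax()])
"
```

```text
t 16.13 pos [0.631  0.0802 0.1311] jaw 106.2 q6 -1.77 gap 0.0288 F [ 0.5 -0.1 -6. ]
  toolaxes x [-0.001 -0.    -1.   ] delta [26.1 -1.2  0.5] turn -0.001 rows 0.6264645438737223 0.010684213867289571
0.045741611597080054 177 ((630.80419921875, 77.51057434082031), (110.59974670410156, 37.09156799316406), 18.07521629333496) [0.68754768 0.10877394 0.05012018] [0.68754768 0.07909665 0.04229704]
```

View pics/f5.png

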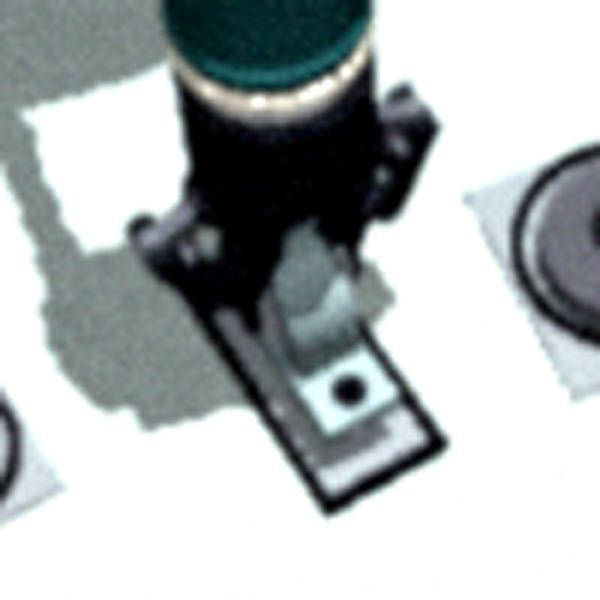

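Emit:
move_arm(
  deltas=[
    [-1,6,-2.5,1.4,0],
    [-1,15,-2.5,1.4,0],
    [-1,22,-2.5,1.4,0],
    [-1,26,-2.5,1.4,0],
    [-1,27,-2.5,1.4,0],
    [-1,27,-2.5,1.4,0],
    [-1,27,-2.5,1.4,0],
  ],
)

```text
clock: 16.77
ee_pos: [0.634, 0.0831, 0.1044]
ee_rot: [1.411, 1.571, -3.018]
wrist_force: [-0.3, 0.1, -5.3]
finger_gap: 0.0291
```

```bash
python3 -c "
from h import *
plan((.633,.082,.103),np.radians(16.3+90))
crop('scene',200,300,240,340,'f6.png',6)
"
```

```text
t 16.77 pos [0.634  0.0831 0.1044] jaw 106.3 q6 -1.76 gap 0.0291 F [-0.3  0.1 -5.3]
  toolaxes x [-0. -0. -1.] delta [ 1.4  1.3 -0.8] turn -0.0 rows 0.04983514839385046 0.0018763097880167834
```

View pics/f6.png

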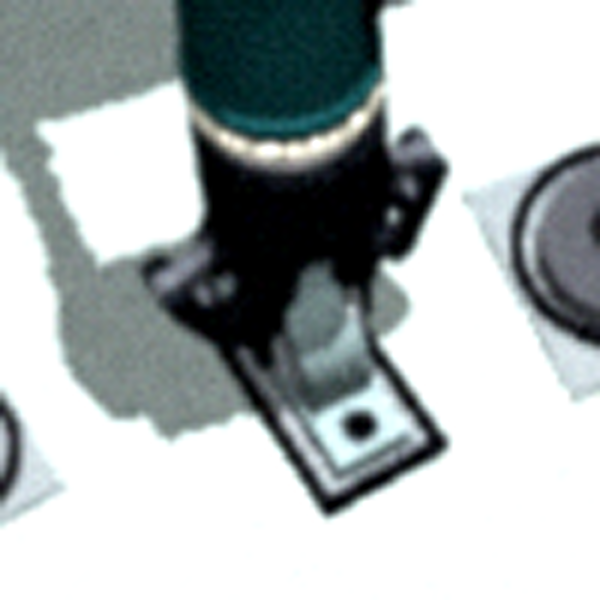

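Emit:
move_arm(
  deltas=[
    [-1,1.7,0,0,0],
    [-1,1.7,0,0,0],
    [-1,1.7,0,0,0],
    [0.5,1.7,0,0,0],
    [0.8,1.2,0,0,0],
    [0.8,1.2,0,0,0],
    [0.8,1.2,0,0,0],
    [0.8,1.2,0,0,0],
  ],
)

```text
clock: 17.48
ee_pos: [0.6345, 0.0832, 0.1041]
ee_rot: [-1.756, 1.569, 0.099]
wrist_force: [0.6, -0.4, 0.4]
finger_gap: 0.0772
```

Emit:
move_arm(
  deltas=[
    [0.8,0,0,0,0],
    [0.8,-10,0,0,0],
    [0.8,-30,0,0,0],
    [0.8,-60,0,0,0],
    [0.8,-85,0,0,0],
    [0.8,-85,0,0,0],
    [0.8,-85,0,0,0],
  ],
)

```text
clock: 18.07
ee_pos: [0.6357, 0.0833, 0.1918]
ee_rot: [-1.763, 1.565, 0.092]
wrist_force: [0.5, -0.3, 0.1]
finger_gap: 0.077
```

```bash
python3 -c "
from h import *
plan((.4455,-.235,.18),np.radians(80))
crop('scene',200,300,240,340,'f7.png',6)
s=np.load('last_scene.npz')['p']; print(fitL('scene',.446,-.235,.85))
P=cloud('scene',.40,.50,-.29,-.18,.04,.056);print(len(P),P.mean(0),P.min(0),P.max(0))
P=cloud('scene',.58,.70,-.29,-.18,.042,.056);print(len(P),P.mean(0),P.min(0),P.max(0))
"
```

```text
t 18.07 pos [0.6357 0.0833 0.1918] jaw 106.3 q6 -1.76 gap 0.077 F [ 0.5 -0.3  0.1]
  toolaxes x [ 0.006  0.001 -1.   ] delta [  10.6  271.9 -252.2] turn 0.459 rows 8.896757455071935 3.6699017504439304
(array([ 0.44657444, -0.23515975,  0.86230466]), np.float64(-55.7852722395819))
59 [ 0.44813719 -0.23547833  0.04514211] [ 0.43454247 -0.24665158  0.04036969] [ 0.45850647 -0.22369021  0.04819247]
72 [ 0.65309573 -0.22037813  0.0484709 ] [ 0.64038795 -0.23111666  0.0424505 ] [ 0.66373366 -0.21034074  0.05286694]
```

View pics/f7.png

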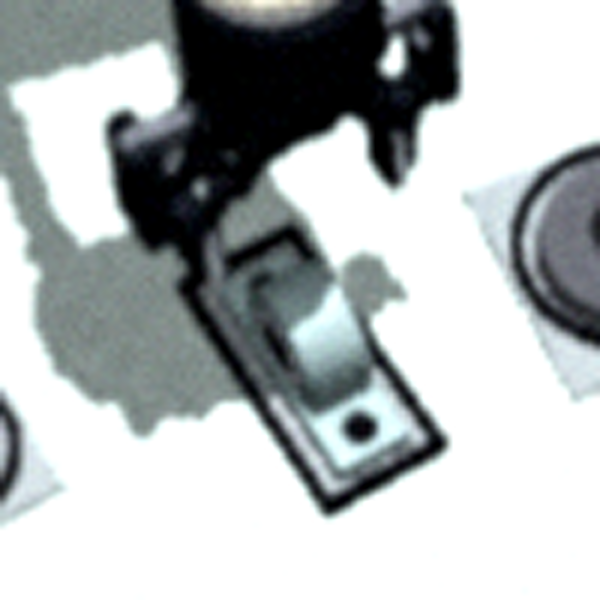

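Emit:
move_arm(
  deltas=[
    [0.8,0,30,-28,0.12],
    [0.8,0,60,-56,0.24],
    [0.8,0,90,-84,0.36],
    [0.8,0,120,-111,0.48],
    [0.8,0,150,-139,0.6],
    [0.8,0,180,-167,0.72],
    [0.8,0,210,-195,0.84],
    [0.8,0,240,-223,0.96],
  ],
)

```text
clock: 18.78
ee_pos: [0.4637, -0.199, 0.1867]
ee_rot: [1.814, 1.568, 2.704]
wrist_force: [-0.3, -1.0, 0.2]
finger_gap: 0.0771
```

```bash
python3 -c "
from h import *
plan((.4465,-.235,.18),np.radians(-8))
plan((.4465,-.235,.18))
"
```

```text
t 18.78 pos [ 0.4637 -0.199   0.1867] jaw 51.0 q6 -1.34 gap 0.0771 F [-0.3 -1.   0.2]
  toolaxes x [-0.003  0.001 -1.   ] delta [  6.7  -9.4 -38.8] turn 1.029 rows 0.9706363352954588 8.232793313209227
t 18.78 pos [ 0.4637 -0.199   0.1867] jaw 51.0 q6 -1.34 gap 0.0771 F [-0.3 -1.   0.2]
  toolaxes x [-0.003  0.001 -1.   ] delta [  6.7  -9.4 -38.8] turn 0 rows 0.9706363352954588 0.0
```

Emit:
move_arm(
  deltas=[
    [0.8,0,-3,-12,0.12],
    [0.8,0,-6,-25,0.24],
    [0.8,2,-9.4,-38.8,0.36],
    [0.8,4,-9.4,-38.8,0.48],
    [0.8,7,-9.4,-38.8,0.6],
    [0.8,12,-9.4,-38.8,0.72],
    [0.8,20,-9.4,-38.8,0.84],
    [0.8,30,-9.4,-38.8,0.96],
  ],
)

```text
clock: 19.45
ee_pos: [0.4484, -0.234, 0.157]
ee_rot: [2.681, 1.569, 2.61]
wrist_force: [-0.1, -0.3, 0.3]
finger_gap: 0.0772
```

Emit:
move_arm(
  deltas=[
    [0.8,0,0,0,0.07],
    [0.8,0,0,0,0.07],
    [0.8,0,0,0,0.07],
    [0.8,0,0,0,0.07],
  ],
)

```text
clock: 19.78
ee_pos: [0.4489, -0.2342, 0.1578]
ee_rot: [2.768, 1.57, 2.635]
wrist_force: [-1.2, 0.1, -0.6]
finger_gap: 0.0769
```

```bash
python3 -c "
from h import *
plan((.4465,-.235,.089),np.radians(-8))
crop('scene',160,270,120,230,'g1.png',5)
"
```

```text
t 19.78 pos [ 0.4489 -0.2342  0.1578] jaw -7.6 q6 -0.4 gap 0.0769 F [-1.2  0.1 -0.6]
  toolaxes x [-0.001  0.001 -1.   ] delta [68.8 -1.2 -2.2] turn 0.007 rows 1.651773849059757 0.0520512859702329
```

View pics/g1.png

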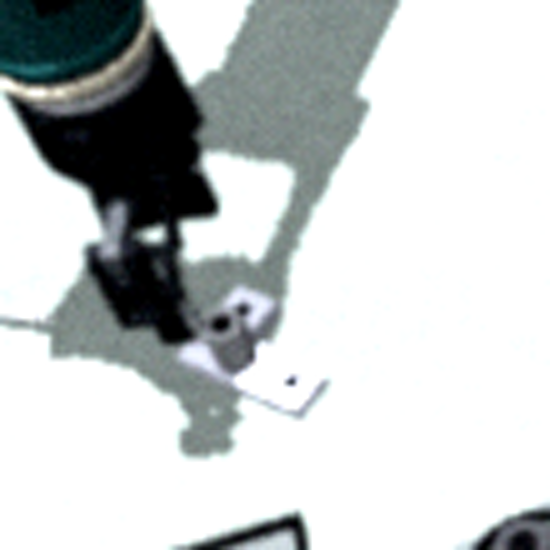

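Emit:
move_arm(
  deltas=[
    [0.8,15,-1.2,-2.2,0],
    [0.8,35,-1.2,-2.2,0],
    [0.8,45,-1.2,-2.2,0],
    [0.8,45,-1.2,-2.2,0],
    [0.8,45,-1.2,-2.2,0],
  ],
)

```text
clock: 20.25
ee_pos: [0.4465, -0.235, 0.1129]
ee_rot: [2.746, 1.569, 2.612]
wrist_force: [0.1, 0.3, 0.0]
finger_gap: 0.0773
```

```bash
python3 -c "
from h import *
plan((.4465,-.235,.089),np.radians(-8))
crop('scene',180,260,140,220,'g2.png',7)
"
```

```text
t 20.25 pos [ 0.4465 -0.235   0.1129] jaw -7.7 q6 -0.4 gap 0.0773 F [0.1 0.3 0. ]
  toolaxes x [-0.001  0.001 -1.   ] delta [23.9 -0.   0.1] turn 0.005 rows 0.5737176996679794 0.04104881498024682
```

View pics/g2.png

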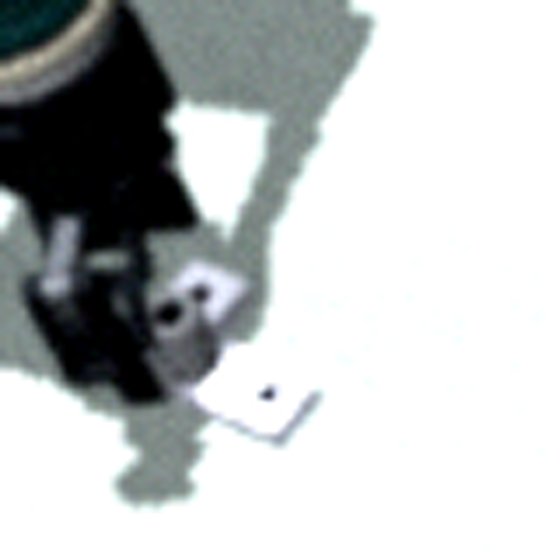

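```bash
python3 -c "
from h import *
j=np.radians(-8);d=np.array([np.cos(j),np.sin(j)])
c=np.array([.4465,-.235]);p=np.array([-np.sin(j),np.cos(j)])
for z in(.04,.05):
  for s in(.038,.052,-.038,-.052):
    for w in(-.011,.011):
      q=c+s*d+w*p; print(z,s,w,((project('scene',[[q[0],q[1],z]])[0]-[140,180]+.5)*7).round())
print('stud',((project('scene',[[.4465,-.235,.046],[.4465,-.235,.012]])-[140,180]+.5)*7).round())
b=np.load('last_scene.npz')['p'][190:250,145:205]
g=np.clip(b.astype(float)*1.3,0,255).astype(np.uint8)
cv2.imwrite('pics/g3.png',cv2.resize(g[:,:,::-1],None,fx=10,fy=10,interpolation=2))
"
```

```text
0.04 0.038 -0.011 [138. 405.]
0.04 0.038 0.011 [194. 398.]
0.04 0.052 -0.011 [134. 435.]
0.04 0.052 0.011 [191. 428.]
0.04 -0.038 -0.011 [159. 250.]
0.04 -0.038 0.011 [213. 244.]
0.04 -0.052 -0.011 [162. 223.]
0.04 -0.052 0.011 [216. 217.]
0.05 0.038 -0.011 [129. 391.]
0.05 0.038 0.011 [186. 384.]
0.05 0.052 -0.011 [125. 421.]
0.05 0.052 0.011 [183. 414.]
0.05 -0.038 -0.011 [151. 235.]
0.05 -0.038 0.011 [206. 229.]
0.05 -0.052 -0.011 [155. 208.]
0.05 -0.052 0.011 [209. 202.]
stud [[171. 314.]
 [197. 363.]]
```

View pics/g3.png

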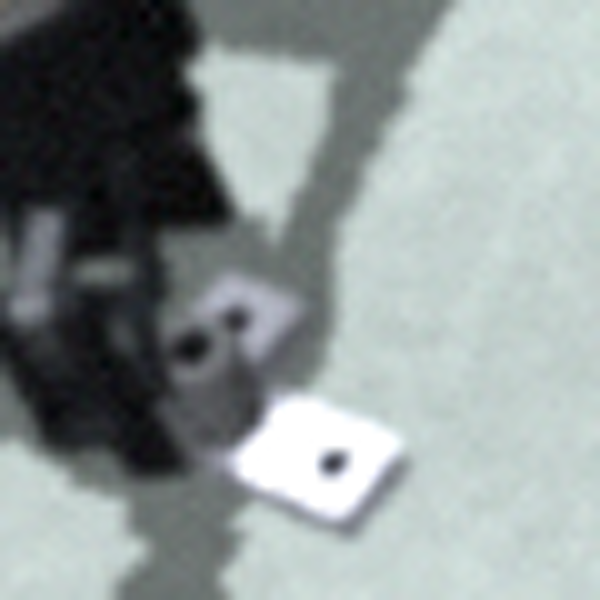

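```bash
python3 -c "
from h import *
P=cloud('scene',.475,.515,-.30,-.18,.035,.10)
P=P[P[:,2].argsort()]
for a in np.arange(.035,.1,.006):
  Q=P[(P[:,2]>=a)&(P[:,2]<a+.006)]
  if len(Q): print(round(a,3),len(Q),Q.min(0).round(3),Q.max(0).round(3))
P=cloud('scene',.42,.47,-.26,-.21,.043,.052);print(len(P),P.min(0),P.max(0))
s=env.get_state();print(s['ee_rot'],s['ee_pos'])
"
```

```text
0.047 1 [ 0.491 -0.237  0.052] [ 0.491 -0.237  0.052]
0.053 8 [ 0.488 -0.252  0.055] [ 0.497 -0.231  0.059]
0.059 14 [ 0.488 -0.248  0.06 ] [ 0.5   -0.231  0.065]
0.065 8 [ 0.485 -0.248  0.068] [ 0.5   -0.231  0.071]
0.071 8 [ 0.491 -0.242  0.071] [ 0.5   -0.231  0.074]
0.077 9 [ 0.489 -0.237  0.078] [ 0.5   -0.231  0.082]
0.083 1 [ 0.493 -0.232  0.086] [ 0.493 -0.232  0.086]
0.089 2 [ 0.493 -0.23   0.094] [ 0.496 -0.229  0.095]
0.095 14 [ 0.487 -0.251  0.095] [ 0.515 -0.23   0.1  ]
44 [ 0.43515701 -0.24372603  0.043243  ] [ 0.45935742 -0.22390957  0.04974557]
[-0.45066157  1.57069193 -0.58525408] [ 0.44711491 -0.23536368  0.1137284 ]
```

Emit:
move_arm(
  deltas=[
    [0.8,12,0,0,0],
    [0.8,22,0,0,0],
    [0.8,24,0,0,0],
    [0.8,24,0,0,0],
    [-1,24,0,0,0],
    [-1,24,0,0,0],
    [-1,24,0,0,0],
    [-1,24,0,0,0],
  ],
  grip_force=80,
)

```text
clock: 20.97
ee_pos: [0.4472, -0.2354, 0.0898]
ee_rot: [-0.42, 1.57, -0.555]
wrist_force: [-0.1, -0.2, 0.4]
finger_gap: 0.0287
```

Emit:
move_arm(
  deltas=[
    [-1,0,0,0,0],
    [-1,0,0,0,0],
    [-1,0,0,0,0],
    [-1,0,0,0,0],
    [-1,0,0,0,0],
  ],
)

```text
clock: 21.38
ee_pos: [0.4472, -0.2355, 0.0901]
ee_rot: [-0.614, 1.57, -0.749]
wrist_force: [-1.6, 0.9, 5.8]
finger_gap: 0.022
```

Emit:
move_arm(
  deltas=[
    [-1,-10,0,0,0],
    [-1,-30,0,0,0],
    [-1,-50,0,0,0],
    [-1,-60,0,0,0],
    [-1,-60,0,0,0],
    [-1,-60,0,0,0],
  ],
)

```text
clock: 21.88
ee_pos: [0.4471, -0.2354, 0.1498]
ee_rot: [-0.391, 1.569, -0.526]
wrist_force: [-0.3, -0.5, -3.1]
finger_gap: 0.022
```

```bash
python3 -c "
from h import *
plan((.606,-.2575,.15),np.radians(-52))
crop('scene',150,260,120,230,'g4.png',5)
z=.065
P=cloud('scene',.38,.54,-.31,-.16,z-.006,z+.012)
print(len(P),P.min(0),P.max(0),np.median(P[:,2]))
print(fitL('scene',.446,-.235,.855,z=env.get_state()['ee_pos'][2]-.0895+.012))
"
```

```text
t 21.88 pos [ 0.4471 -0.2354  0.1498] jaw -7.7 q6 -0.4 gap 0.022 F [-0.3 -0.5 -3.1]
  toolaxes x [ 0.001 -0.001 -1.   ] delta [ -0.   -0.5 160.4] turn 0.773 rows 3.847076221099797 6.180909287999846
261 [ 0.39500063 -0.26769161  0.05908005] [ 0.49051298 -0.18789525  0.07684808] 0.07085445649621336
(array([ 0.44332901, -0.2292711 ,  0.60727518]), np.float64(-61.72980093179386))
```

View pics/g4.png

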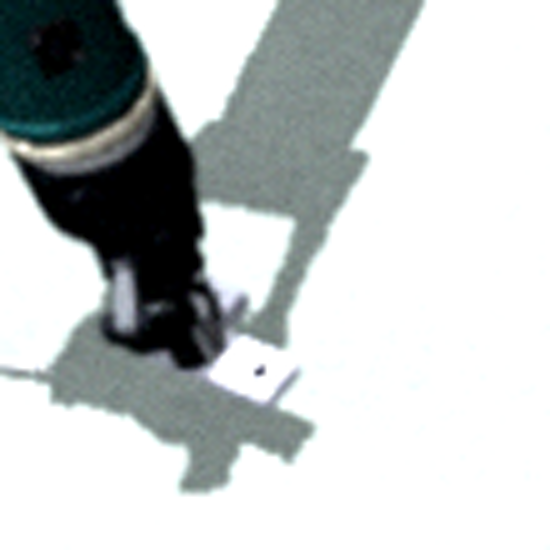

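Emit:
move_arm(
  deltas=[
    [-1,-5,0,20,0.11],
    [-1,-8,0,42,0.22],
    [-1,-8,0,65,0.33],
    [-1,-8,0,88,0.44],
    [-1,-8,0,110,0.55],
    [-1,-8,0,133,0.66],
    [-1,-8,0,152,0.76],
    [-1,-8,-0.5,160,0.767],
  ],
)

```text
clock: 22.6
ee_pos: [0.6068, -0.2571, 0.1553]
ee_rot: [-2.919, 1.569, 2.46]
wrist_force: [0.4, -0.8, -1.8]
finger_gap: 0.0219
```

Emit:
move_arm(
  deltas=[
    [-1,0,0,0,0],
    [-1,0,0,0,0],
    [-1,0,0,0,0],
    [-1,0,0,0,0],
  ],
)

```text
clock: 22.93
ee_pos: [0.6039, -0.257, 0.1567]
ee_rot: [-2.619, 1.569, 2.763]
wrist_force: [-0.5, 0.4, -2.7]
finger_gap: 0.022
```

```bash
python3 -c "
from h import *
plan((.606,-.2575,.15),np.radians(-52))
crop('scene',220,330,120,220,'g5.png',5)
crop('top',110,190,410,490,'g6.png',6)
a=cv2.imread('pics/g5.png');b=cv2.imread('pics/g6.png')
cv2.imwrite('pics/g56.png',np.hstack([cv2.resize(a,(400,440)),cv2.resize(b,(400,440))]))
z=env.get_state()['ee_pos'][2]-.0899+.012
print(z,fitL('scene',.606,-.2575,.09,z=z))
print(z,fitL('top',.604,-.2575,.09,z=z))
"
```

```text
t 22.93 pos [ 0.6039 -0.257   0.1567] jaw -51.6 q6 0.46 gap 0.022 F [-0.5  0.4 -2.7]
  toolaxes x [-0.002  0.001 -1.   ] delta [6.7 1.4 1.7] turn 0.006 rows 0.1698028931807638 0.05008377019119692
0.0794053015286624 (array([ 0.60779673, -0.2555457 ,  0.05845941]), np.float64(-73.13894929834801))
0.0794053015286624 (array([ 0.60267993, -0.25551308,  0.04560753]), np.float64(-46.46479003803066))
```

View pics/g56.png

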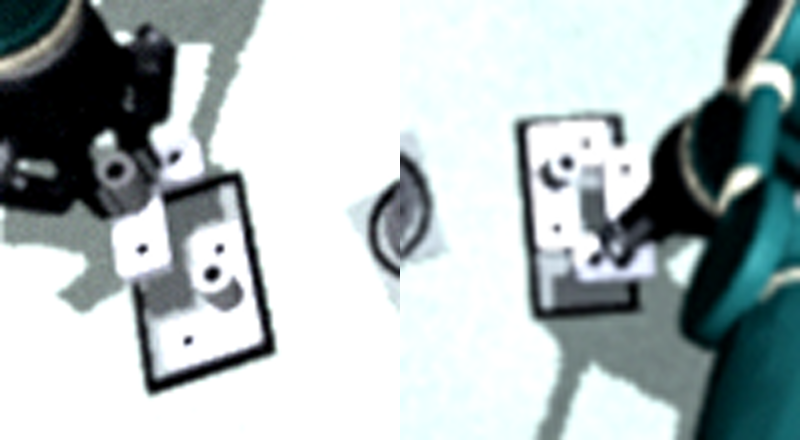

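Emit:
move_arm(
  deltas=[
    [-1,8,-1.3,0.9,0],
    [-1,20,-1.3,0.9,0],
    [-1,32,-1.3,0.9,0],
    [-1,36,-1.3,0.9,0],
    [-1,36,-1.3,0.9,0],
    [-1,36,-1.3,0.9,0],
    [-1,36,-1.3,0.9,0],
  ],
)

```text
clock: 23.62
ee_pos: [0.6051, -0.2589, 0.1214]
ee_rot: [0.492, 1.571, -0.41]
wrist_force: [-0.5, 0.2, -2.3]
finger_gap: 0.0221
```

```bash
python3 -c "
from h import *
plan((.606,-.2575,.15),np.radians(-52))
crop('scene',230,330,130,220,'g5.png',5)
crop('top',110,190,410,490,'g6.png',6)
a=cv2.imread('pics/g5.png');b=cv2.imread('pics/g6.png')
cv2.imwrite('pics/g57.png',np.hstack([cv2.resize(a,(400,440)),cv2.resize(b,(400,440))]))
z=env.get_state()['ee_pos'][2]-.0899+.012
print(z,fitL('scene',.606,-.2575,.09,z=z))
print(z,fitL('top',.604,-.2575,.09,z=z))
for n in('scene','top'): print(fitL(n,.651,-.22,.09+np.pi,z=.015))
"
```

```text
t 23.62 pos [ 0.6051 -0.2589  0.1214] jaw -51.7 q6 0.46 gap 0.0221 F [-0.5  0.2 -2.3]
  toolaxes x [ 0. -0. -1.] delta [-28.6   1.6  -0.5] turn 0.006 rows 0.6874557150533694 0.04487973975526671
0.04413725142990657 (array([ 0.60838308, -0.25811174,  0.07644463]), np.float64(-74.61003678951485))
0.04413725142990657 (array([ 0.60382684, -0.25723949,  0.06765078]), np.float64(-43.576304649262156))
(array([ 0.65223448, -0.22004877,  3.23226993]), np.float64(-103.77733785822022))
(array([ 0.6503445 , -0.21862956,  3.25242605]), np.float64(-82.30599106833719))
```

View pics/g57.png

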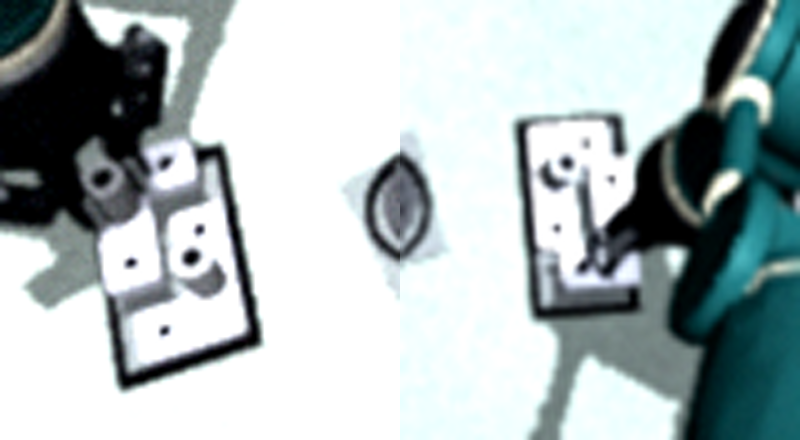

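Emit:
move_arm(
  deltas=[
    [-1,4,-1.2,-0.9,-0.015],
    [-1,8,-1.2,-0.9,-0.015],
    [-1,14,-1.2,-0.9,-0.015],
    [-1,18,-1.2,-0.9,-0.015],
    [-1,18,-1.2,-0.9,-0.015],
    [-1,18,-1.2,-0.9,-0.015],
    [-1,18,-1.2,-0.9,-0.015],
  ],
)

```text
clock: 24.3
ee_pos: [0.6034, -0.2588, 0.1032]
ee_rot: [-2.603, 1.571, 2.793]
wrist_force: [0.3, 0.3, -2.3]
finger_gap: 0.0222
```

```bash
python3 -c "
from h import *
plan((.604,-.2585,.094),np.radians(-52))
crop('scene',230,330,130,220,'g5.png',5)
crop('top',110,190,410,490,'g6.png',6)
a=cv2.imread('pics/g5.png');b=cv2.imread('pics/g6.png')
cv2.imwrite('pics/g58.png',np.hstack([cv2.resize(a,(400,440)),cv2.resize(b,(400,440))]))
z=env.get_state()['ee_pos'][2]-.0899+.012
print(z,fitL('scene',.606,-.2575,.09,z=z))
print(z,fitL('top',.604,-.2575,.09,z=z))
"
```

```text
t 24.3 pos [ 0.6034 -0.2588  0.1032] jaw -50.8 q6 0.44 gap 0.0222 F [ 0.3  0.3 -2.3]
  toolaxes x [-0.  0. -1.] delta [9.2 0.7 0.1] turn 0.021 rows 0.2214867484276379 0.16454148421558834
0.025774353189581743 (array([ 0.6060833 , -0.25838522,  0.07137517]), np.float64(-75.78481934205922))
0.025774353189581743 (array([ 0.60142871, -0.25748039,  0.09069641]), np.float64(-59.109632377828106))
```

View pics/g58.png

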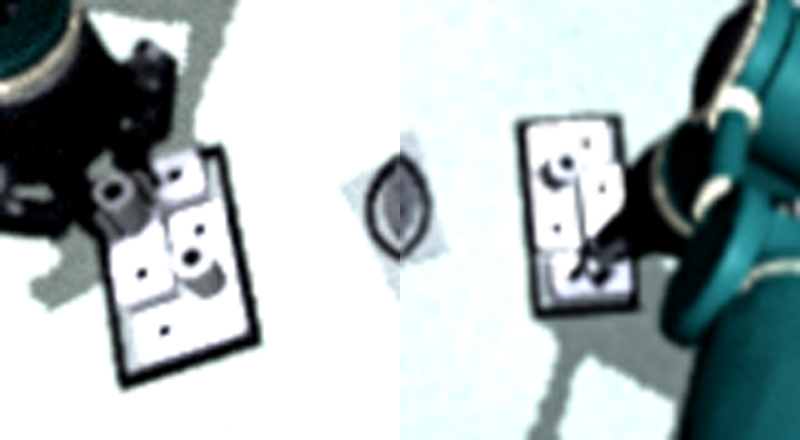

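Emit:
move_arm(
  deltas=[
    [-1,2,0.3,0.3,0],
    [-1,5,0.3,0.3,0],
    [-1,7.5,0.3,0.3,0],
    [-1,8,0.3,0.3,0],
    [-1,8,0.3,0.3,0],
    [-1,8,0.3,0.3,0],
  ],
)

```text
clock: 24.9
ee_pos: [0.6037, -0.2588, 0.0952]
ee_rot: [-2.615, 1.57, 2.781]
wrist_force: [0.8, -0.5, -2.5]
finger_gap: 0.0219
```

```bash
python3 -c "
from h import *
plan((.604,-.2585,.094),np.radians(-52))
b,_=snap('scene');b=b[230:330,130:220]
g=np.clip(b.astype(float),0,255).astype(np.uint8)
cv2.imwrite('pics/g7.png',cv2.resize(g[:,:,::-1],None,fx=6,fy=6,interpolation=2))
z=env.get_state()['ee_pos'][2]-.0899+.012
print(z,fitL('scene',.606,-.2575,.09,z=z))
"
```

```text
t 24.9 pos [ 0.6037 -0.2588  0.0952] jaw -50.8 q6 0.44 gap 0.0219 F [ 0.8 -0.5 -2.5]
  toolaxes x [-0.  0. -1.] delta [ 1.2  0.4 -0.1] turn 0.021 rows 0.029950336513575464 0.16445960030114648
0.01745022373104788 (array([ 0.60501257, -0.25929049,  0.07629509]), np.float64(-70.80052231347013))
```

View pics/g7.png

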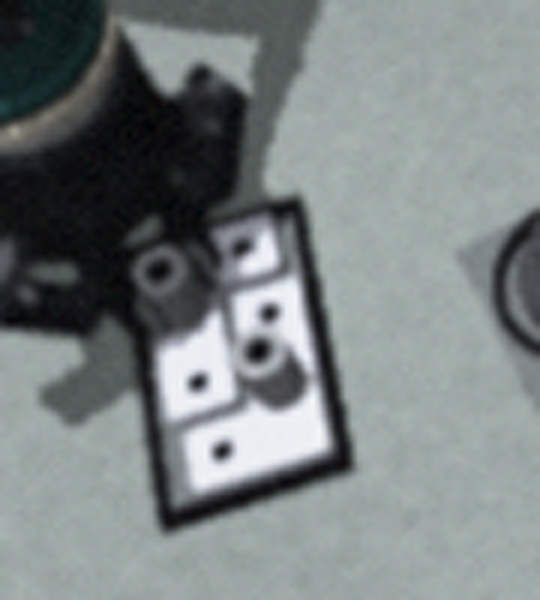

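Emit:
move_arm(
  deltas=[
    [-1,1.5,0,0,0],
    [-1,2.2,0,0,0],
    [-1,2.2,0,0,0],
    [-1,2.2,0,0,0],
    [0.2,2.2,0,0,0],
    [0.2,1.5,0,0,0],
    [0.2,1.5,0,0,0],
    [0.2,1.5,0,0,0],
  ],
)

```text
clock: 25.62
ee_pos: [0.6042, -0.2591, 0.0945]
ee_rot: [0.409, 1.57, -0.478]
wrist_force: [-0.3, -0.1, -0.0]
finger_gap: 0.0515
```

Emit:
move_arm(
  deltas=[
    [0.2,0,0,0,0],
    [0.2,-10,0,0,0],
    [0.2,-25,0,0,0],
    [0.2,-50,0,0,0],
    [0.2,-85,0,0,0],
    [0.2,-120,0,0,0],
    [0.2,-120,0,0,0],
  ],
)

```text
clock: 26.2
ee_pos: [0.608, -0.2608, 0.224]
ee_rot: [0.443, 1.556, -0.444]
wrist_force: [1.2, -0.2, 1.5]
finger_gap: 0.0511
```

Emit:
move_arm(
  deltas=[
    [0.2,0,-33,0,0],
    [0.2,0,-70,0,0],
    [0.2,0,-110,0,0],
    [0.2,0,-150,0,0],
    [0.2,0,-190,0,0],
    [0.2,0,-190,0,0],
  ],
)

```text
clock: 26.7
ee_pos: [0.4517, -0.3827, 0.2146]
ee_rot: [-1.437, 1.568, -2.329]
wrist_force: [-1.0, 0.9, 0.6]
finger_gap: 0.051
```

```bash
python3 -c "
from h import *
plan((.604,-.2585,.094))
p,_=snap('scene');b=p[195:330,130:390]
cv2.imwrite('pics/h1.png',cv2.resize(b[:,:,::-1],None,fx=3,fy=3,interpolation=2))
t,_=snap('top');b=t[115:235,285:475]
cv2.imwrite('pics/h2.png',cv2.resize(b[:,:,::-1],None,fx=4.2,fy=4.2,interpolation=2))
for n,dx in(('scene',.0),('top',-.003)):
  print(n,fitL(n,.607+dx,-.2575,.09,z=.015),fitL(n,.651+dx,-.22,.09+np.pi,z=.015))
# heights
d=np.load('last_scene.npz')
def med(x0,x1,y0,y1,a,b):
  P=cloud('scene',x0,x1,y0,y1,a,b);return len(P),np.median(P[:,2]).round(4)
P=cloud('scene',.56,.69,-.29,-.19,.011,.025);A=np.c_[P[:,:2],np.ones(len(P))];print('plates',len(P),np.linalg.lstsq(A,P[:,2],rcond=None)[0],np.median(P[:,2]))
P=cloud('scene',.56,.67,.19,.30,.013,.025);print('bp rim',len(P),P.mean(0),P[:,2].std())
P=cloud('scene',.59,.67,-.13,-.05,.013,.025);print('sp rim',len(P),P.mean(0),P[:,2].std())
P=cloud('scene',.56,.71,.02,.15,.0125,.022);print('bear foot',len(P),P.mean(0),P[:,2].std(),cv2.minAreaRect((P[:,:2]*1000).astype(np.float32)))
"
```

```text
t 26.7 pos [ 0.4517 -0.3827  0.2146] jaw -51.1 q6 0.15 gap 0.051 F [-1.   0.9  0.6]
  toolaxes x [-0.002 -0.002 -1.   ] delta [120.  196.9  -1. ] turn 0 rows 5.528143630233784 0.0
scene (array([ 0.60393375, -0.2603372 ,  0.09053637]), np.float64(-94.01708301691465)) (array([ 0.65319928, -0.21996495,  3.23224801]), np.float64(-103.41013454926905))
top (array([ 0.60271372, -0.25903051,  0.09964952]), np.float64(-87.10623881000959)) (array([ 0.65095682, -0.21797978,  3.23240027]), np.float64(-91.47012125212798))
plates 771 [-0.00470953  0.00518874  0.01897377] 0.01469909156253113
bp rim 545 [0.618971   0.23832659 0.01908608] 0.0017615301048989915
sp rim 202 [ 0.63941369 -0.08969336  0.01815972] 0.0018658673999457772
bear foot 240 [0.64730569 0.08144327 0.01648274] 0.0019142772720407793 ((633.4981689453125, 75.82821655273438), (133.49667358398438, 52.68364715576172), 19.992809295654297)
```

View pics/h1.png

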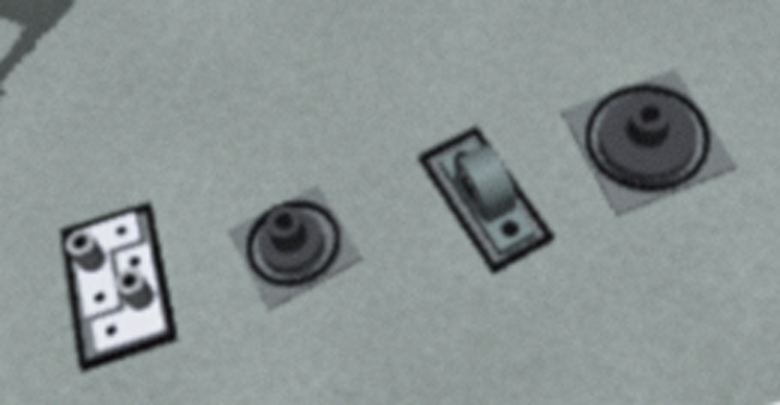

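View pics/h2.png

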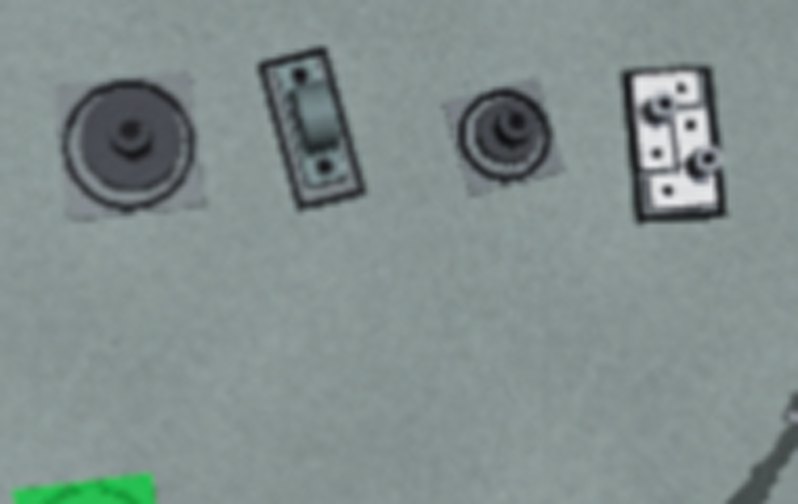

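```bash
python3 -c "
from h import *
t=np.load('last_top.npz')['p'][120:170,340:380];s=np.load('last_scene.npz')['p'][230:290,265:320]
f=lambda a:cv2.resize(np.clip(a[:,:,::-1].astype(float)*1.3,0,255).astype(np.uint8),(400,500),interpolation=2)
cv2.imwrite('pics/h3.png',np.hstack([f(t),f(s)]))
for n in('top','scene'):
  o=ortho(n,.017,.55,.71,.0,.16,mm=.4); cv2.imwrite('pics/h4_%s.png'%n,np.clip(o[:,:,::-1]*1.3,0,255))
a=cv2.imread('pics/h4_top.png');b=cv2.imread('pics/h4_scene.png');cv2.imwrite('pics/h4.png',np.hstack([a,b]))
P=cloud('scene',.56,.71,.02,.15,-.01,.08)
yaw=np.radians(16.3);c=np.array([.6329,.0805]);u=(P[:,:2]-c)@[np.cos(yaw),np.sin(yaw)];v=(P[:,:2]-c)@[-np.sin(yaw),np.cos(yaw)]
for a in np.arange(-.075,.08,.005):
  m=(u>a)&(u<a+.005)&(abs(v)<.013)
  if m.sum():print(round(a,3),m.sum(),np.median(P[m,2]).round(4))
P=cloud('top',.56,.71,.02,.15,-.01,.08);c=np.array([.6275,.0834]);u=(P[:,:2]-c)@[np.cos(yaw),np.sin(yaw)];v=(P[:,:2]-c)@[-np.sin(yaw),np.cos(yaw)]
print('top')
for a in np.arange(-.075,.08,.005):
  m=(u>a)&(u<a+.005)&(abs(v)<.013)
  if m.sum():print(round(a,3),m.sum(),np.median(P[m,2]).round(4))
"
```

```text
-0.075 2 0.0094
-0.07 29 0.008
-0.065 5 0.0039
-0.06 1 0.014
-0.055 9 0.0171
-0.05 17 0.0177
-0.045 1 0.0167
-0.04 2 0.0185
-0.035 1 0.0181
-0.025 6 0.0551
-0.02 7 0.0604
-0.015 12 0.0636
-0.01 16 0.0655
-0.005 15 0.0663
0.0 19 0.0672
0.005 19 0.0656
0.01 24 0.0624
0.015 23 0.0602
0.02 34 0.0551
0.025 77 0.0358
0.03 17 0.0173
0.035 16 0.0175
0.04 15 0.0173
0.045 21 0.0166
0.05 23 0.0159
0.055 19 0.0087
0.06 29 0.0083
0.065 22 -0.0005
0.07 16 0.0001
0.075 14 -0.0
top
-0.075 2 -0.0014
-0.07 9 0.0054
-0.065 8 0.0088
-0.06 9 0.0031
-0.055 14 0.0037
-0.05 9 0.0138
-0.045 10 0.0147
-0.04 7 0.0204
-0.035 11 0.0161
-0.03 9 0.0189
-0.025 20 0.0379
-0.02 14 0.0537
-0.015 13 0.0584
-0.01 8 0.062
-0.005 12 0.0652
0.0 10 0.0656
0.005 10 0.0653
0.01 8 0.0659
0.015 9 0.0625
0.02 8 0.0592
0.025 7 0.0554
0.03 2 0.0496
0.035 5 0.0191
0.04 9 0.0163
0.045 9 0.0175
0.05 7 0.0149
0.055 10 0.0145
0.06 7 0.0071
0.065 8 0.0071
0.07 6 0.0005
0.075 10 -0.0005[ WARN:0@0.927] global loadsave.cpp:1063 imwrite_ Unsupported depth image for selected encoder is fallbacked to CV_8U.
```

View pics/h3.png

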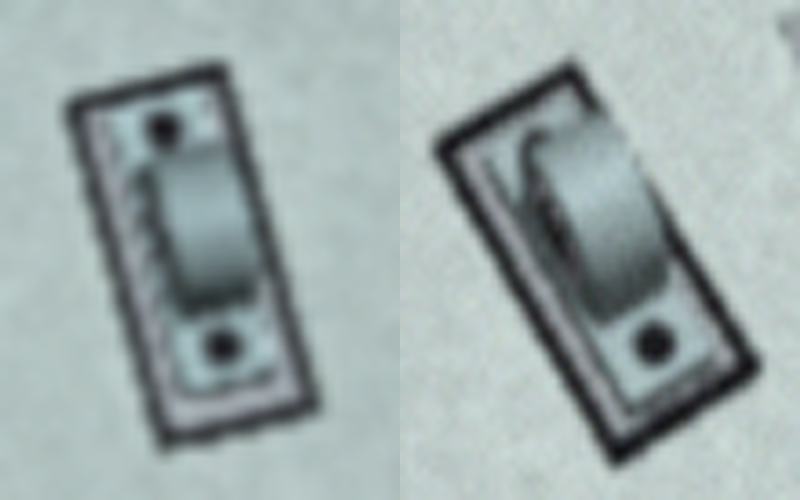

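View pics/h4.png

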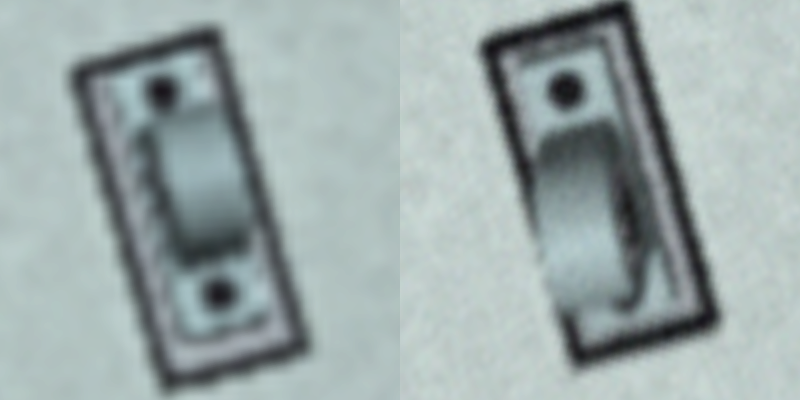

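```bash
python3 -c "
from h import *
print(env.hand_in()); print(env.get_state()['clock'])"
```

```text
the job is handed in; nothing more can be done
None
the job is handed in; nothing more can be done
```

All four loose parts are in their matching nests and let go, and I handed the job in at about 27 s, with no verdict reported. I placed them in the order you listed: larger pulley, smaller pulley, bearing, then the L bracket beside its twin.

**Heights:** in the last pictures every part lies flat on its nest floor, to about 1 mm:

| Part | Measured height above bench | Expected |
|---|---|---|
| Larger pulley, rim top | 19 mm | 19 mm |
| Smaller pulley, rim top | 18 mm | 19 mm |
| Bearing foot, both ends | about 17 mm | 17 mm |
| Bracket and twin plates | 14.7 mm, level | 15 mm |

**Twin bracket:** it is still in its corner. Its position reads within about 2 mm of where it started, which is the measuring noise.

**Disagreements between the cameras:**
- The two cameras differ by up to about 5 mm in x. I judged each fit relative to its nest within one camera's picture.
- By the scene camera the loose bracket is about 4 mm from its nominal seat, inside the 6 mm of play. The top camera puts it about 3 mm off.
- In the top view the bearing looks a few millimetres toward the +x end of its nest, while the scene camera shows it centred. In both it is inside the rim.

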